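# Check the primer on carved brackets and hang them up to dry

### The job

Zero the film gauge by pressing its sprung foot lightly on the bright pad of the zero block, then, gauge upright and never pressing hard, hold the foot lightly for about a second on the bare disc on top of each arched bracket standing on the bench, from the tallest to the shortest, and check the zero on the pad once more. Lay the gauge back on its rest as you found it. Then hang every bracket astride the bar of the drying rail, crown on the bar, and leave them hanging still, with everything else on the bench left alone.

Things in the scene. Friction and masses are not known exactly. Their poses are not given: they have to be found in the camera images.
- gauge: black hand-held film-thickness gauge, a box 120 long (own x), 38 wide (own y), 32 high, 0.27 kg, with a downward probe under its front (+x) end. Origin: centre of the box's underside; z up. It starts lying level on its rest; take it from above across its 38 mm width, near its middle
- gauge_tip (a point): rounded steel end (12 mm dia) of the gauge's probe foot, at rest 45 mm ahead (+x) of the gauge's origin and 50 mm below its underside
- foot (a joint): how far the sprung probe foot is pushed up into the gauge, 0 (free) to 0.008 m (bottomed). Starts to give at 0.7 N and rises by 0.35 N per mm; a push of 3 to 5 mm is a proper light touch
- rest: grey fixed rest for the gauge: a base plate 130 x 70 x 10 mm with a pedestal 28 mm wide (y) and 70 mm long whose flat top is 85 mm high and spans x -53 to +17 mm of the rest's own frame. Origin: on the bench, below the point where the middle of the gauge's underside lies; x is the way the gauge points, its probe hanging free ahead of the pedestal
- zero: fixed dark steel zero block 64 x 56 mm, 50 mm high, with a bright round pad of 32 mm dia in the middle of its top. Origin: centre of its underside
- zero_pad (a point): middle of the bright pad on the zero block, at its top surface, 50 mm above the bench
- rail: fixed drying rail: a horizontal square steel bar 18 mm wide and 20 mm high, 360 mm long along its own y, its top 135 mm above the bench, carried at its ends (y +-169 mm) by wooden posts 22 mm thick, no higher than the bar, on low feet. The free bar lies between y -160 and +160 mm. Origin: on the bench below the middle of the bar
- bracket1: white carved arch bracket, 1 of 4 (1 the tallest), may be absent: span 120 mm (own x), 136 high, 0.33-0.61 kg, on two 20 mm legs with heavy steel feet 80 deep (y), 14 high. Crown on top 36 thick (y), 32 high, flat faces: grip from above at mid-span across y. Open below, 80 wide, narrowing steeply (V) to a 24 mm flat seat under the crown. Origin: centre of underside, z up. Hangs either way round
- bracket1_mark (a point): test point of that bracket: bare-wood disc of 20 mm dia on the flat top of the crown, 30 mm from the middle along +x, 136 mm above the feet
- bracket1_arch (a point): middle of the underside of that bracket's crown, 104 mm above the feet and 32 mm below the top: the place that rests on the bar
- bracket2: white carved arch bracket, 2 of 4 (1 the tallest), may be absent: span 112 mm (own x), 122 high, 0.33-0.61 kg, on two 20 mm legs with heavy steel feet 80 deep (y), 14 high. Crown on top 36 thick (y), 32 high, flat faces: grip from above at mid-span across y. Open below, 72 wide, narrowing steeply (V) to a 24 mm flat seat under the crown. Origin: centre of underside, z up. Hangs either way round
- bracket2_mark (a point): test point of that bracket: bare-wood disc of 20 mm dia on the flat top of the crown, 30 mm from the middle along +x, 122 mm above the feet
- bracket2_arch (a point): middle of the underside of that bracket's crown, 90 mm above the feet and 32 mm below the top: the place that rests on the bar
- bracket3: white carved arch bracket, 3 of 4 (1 the tallest), may be absent: span 104 mm (own x), 108 high, 0.33-0.61 kg, on two 20 mm legs with heavy steel feet 80 deep (y), 14 high. Crown on top 36 thick (y), 32 high, flat faces: grip from above at mid-span across y. Open below, 64 wide, narrowing steeply (V) to a 24 mm flat seat under the crown. Origin: centre of underside, z up. Hangs either way round
- bracket3_mark (a point): test point of that bracket: bare-wood disc of 20 mm dia on the flat top of the crown, 30 mm from the middle along +x, 108 mm above the feet
- bracket3_arch (a point): middle of the underside of that bracket's crown, 76 mm above the feet and 32 mm below the top: the place that rests on the bar
- bracket4: white carved arch bracket, 4 of 4 (1 the tallest), may be absent: span 96 mm (own x), 94 high, 0.33-0.61 kg, on two 20 mm legs with heavy steel feet 80 deep (y), 14 high. Crown on top 36 thick (y), 32 high, flat faces: grip from above at mid-span across y. Open below, 56 wide, narrowing steeply (V) to a 24 mm flat seat under the crown. Origin: centre of underside, z up. Hangs either way round
- bracket4_mark (a point): test point of that bracket: bare-wood disc of 20 mm dia on the flat top of the crown, 30 mm from the middle along +x, 94 mm above the feet
- bracket4_arch (a point): middle of the underside of that bracket's crown, 62 mm above the feet and 32 mm below the top: the place that rests on the bar
- tape: roll of tape lying flat, 96 mm dia, 24 mm high; a bystander, leave it alone
- sanding_block: cork sanding block 70 x 45 x 35 mm; a bystander, leave it alone
- wax_tin: small round metal tin, 40 mm dia, 28 mm high, among the brackets; a bystander, leave it alone
There are look-alikes about, which are no part of the job. Leave any purple look-alike of the bracket3 alone.

How it is judged:
By the outcome, as a careful person would: the job done as asked, in the order asked, and still so for the second after the job is handed in, with the robot touching nothing.
Of bracket1, bracket2, bracket3, bracket4 only 2 to 3 are there at a start; the rules pass over those that are not, and their reading is None.
At some moment in a run one of bracket1, bracket2, bracket3, bracket4 may be knocked a few centimetres aside while the robot is not near it.
It also fails if it takes over 210 s, if anything falls off the work surface, if the arm or the gripper's body presses on something with over 40 N, if the wrist force passes 120 N, or if a joint passes its speed limit or range.

### The arm

A 6-joint arm with a two-finger parallel gripper is mounted at the origin on the work surface. World frame = base frame: x ahead of the robot, y to its left, z up, the work surface at z = 0. Lengths are in m, angles in degrees, forces in N, time in s.
With the tool pointing down it reaches from about 0.3 to 0.75 m from the base axis. Payload 8.5 kg.
Tool frame: the origin (TCP) lies midway between the tips of the shut fingers; the grasp point (between the pads) lies 19 mm behind it; y points along the fingers, x is the direction in which the jaws open and shut, and the axes are right-handed (so a half turn about y gives the same grasp; the last joint's range is limited). The gripper opens to 85 mm and grips with 20 to 120 N. Pads are 22 mm wide; open, the fingers measure 114 mm over their backs; the gripper's body (76 mm by 85 mm) begins 54 mm behind the grasp point. The pads swing forward as they close: fully open they stand 13 mm farther back than shut.
Start: joints at [58.31, 21.807, 74.336, -0, 83.858, -12.336], TCP at [0.182, 0.519, 0.231] pointing down, gripper open.
Joint ranges: [-178.18, 178.18], [-50.72, 133.34], [12.68, 142.11], [-81.47, 261.47], [9.98, 163.14], [-165.26, 165.26]. Speed limits (degrees/s): [136.94, 136.94, 180, 180, 180, 180].

### API

Orientations are given as a 3x3 rotation matrix whose columns are the frame's x, y, z axes.
In Python, from rig import env gives the robot as it stands.
- The arm moves only by the tool carry_out, never from a script. Its argument "plan" is a list of rows, each a list of 3 entries, a list of its own where there are three numbers: the shift along the tool's x, y, z in m, then the turn, a rotation vector about the tool's x, y, z in degrees, then the finger opening in m, from 0 to 0.0854. In form: [[[dx, dy, dz], [ax, ay, az], jaw], ...]. A call has 1 to 8 rows; each row shifts and turns the commanded pose from where the row before left it, along the tool's axes as they then stand; what a row does not reach is not made up. A row lasts 1/8 s, in which the tool goes at most 62.5 mm and 10.7 degrees, less where a joint would pass 70% of its speed; a pose out of reach is approached as far as the arm can. A call is refused whole if a number of a shift passes 0.0625 or a number of a turn 10.7, either way. A call with a gripper value outside its range is refused whole. The fingers move at their own pace and stop on an object; "force" is the grip in N (left out, the last holds). Time passes only in rows, so rows that do not move let the fingers close. It gives the time, the measured TCP pose, the force and the opening at its end, in the units of the state.
- env.observe(): the state, without advancing time (a new reading comes with each control period).
- env.get_image(name): name is "scene" or "top" or "wrist"; returns a dict with "image" (400x640x3 uint8, red, green, blue), "vfov" (degrees; the focal length in pixels is half the picture's height over the tangent of half this angle, whatever the lens; pixels are square), "cx", "cy" (the principal point, pixels), "rvec" (rotation vector, rad) and "tvec" (3), from world to camera coordinates, as OpenCV has them; the wrist camera has in their place "tool_from_camera" (4x4, takes a point from camera to tool coordinates, whose origin is the TCP and whose axes are the tool frame's). Camera axes: x right, y down, z forward; pixel columns grow to the right and rows downward; lengths in m; the calibration is good to about 2 mm. A picture is of the moment at which its call begins: read the wrist's pose just before it. There is no depth.
- env.close_job(): hands the job in, once; it reports no verdict.
Trained networks look in a picture, given as the dict that the camera call returned (one of the last four; its "shot" number tells which), for a name from the list of things; names that differ only in an ending like _2 or _b are one class to them, and where a whole thing is asked for, a point or a joint stands for the part that bears it (a point fixed in the world has none). Each returns a list of dicts, best first, with "conf" (0 to 1); they miss things now and then, are a little off and sometimes report something else, mostly with a low value. They report only what shows in the picture. A call takes as long as a camera call. They do not tell look-alikes from the thing itself.
- env.outline_of(target, picture): "mask" (400x640 bool, what is visible of it) and "pixel" ([row, column] in pixels, amid what is visible of it).
The state is a dict: "time_s": time; "q": joint angles; "qvel": joint speeds; "joint_efforts": joint torques, N m; "position": TCP position; "tool_rot": TCP orientation; "ft_force": force on the tool from outside, world axes, zero at the start; "wrist_torque": the same for the moment, N m; "grip_width": finger opening in m.
Only numpy, scipy, OpenCV 4.12 (cv2) and the standard library are available. Lean on these libraries where they do the work, as an engineer would, in place of code of your own. Each camera call takes 0.05 s, during which the arm holds its last target.

## Working session

There is one attempt and no reset: what is moved stays moved. The work goes in short steps, Python scripts to look and compute and a tool call to move; the robot and the scene stay as the last step left them, time stands still between calls to the robot, and variables do not carry over. Pictures are saved under pics/ and viewed, and the job is handed in when it is done.

Besides the shell and the picture viewer there is one more tool, called as name(argument=value, ...) on one line, values as JSON. carry_out: Moves the arm, as the interface text tells. Its arguments: {"type":"object","properties":{"plan":{"type":"array","items":{"type":"array"}},"force":{"type":"number"}},"required":["plan"]}

```bash
ls; mkdir -p pics; python3 - <<'E'
from rig import env
import cv2
s=env.observe();print({k:s[k] for k in ('time_s','position','tool_rot','ft_force','grip_width')})
for n in ('scene','top','wrist'):
    p=env.get_image(n);cv2.imwrite(f'pics/a_{n}.png',p['image'][:,:,::-1])
    print(n,{k:v for k,v in p.items() if k!='image'})
E
```

```text
pics
{'time_s': 0.0, 'position': array([0.1821068 , 0.5186683 , 0.23070462]), 'tool_rot': array([[ 3.31426669e-01, -8.01120907e-04, -9.43480642e-01],
       [ 9.43479904e-01, -1.22990118e-03,  3.31427454e-01],
       [-1.42590142e-03, -9.99998923e-01,  3.48219425e-04]]), 'ft_force': array([-0.34975594, -0.09994797, -0.03132029]), 'grip_width': 0.08554131566538443}
scene {'vfov': 47.6465539970941, 'cx': 318.42153181790223, 'cy': 203.27931969592493, 'rvec': array([ 0.77824237,  2.68469575, -0.97799242]), 'tvec': array([ 0.38443963, -0.1455647 ,  1.34115168]), 'shot': 1}
top {'vfov': 53.175294010350434, 'cx': 317.0134937934772, 'cy': 195.03386340851412, 'rvec': array([ 2.15650954, -2.12521927,  0.15473227]), 'tvec': array([0.04295653, 0.501735  , 1.23536254]), 'shot': 2}
wrist {'vfov': 60.44055696145493, 'cx': 316.79515420294354, 'cy': 194.7648800265762, 'tool_from_camera': array([[ 9.99999976e-01, -1.92099932e-04,  1.04899875e-04,
         5.94277638e-04],
       [-1.60776487e-04, -3.19492817e-01,  9.47588684e-01,
        -1.42169517e-01],
       [-1.48516965e-04, -9.47588678e-01, -3.19492840e-01,
         8.28222178e-02],
       [ 0.00000000e+00,  0.00000000e+00,  0.00000000e+00,
         1.00000000e+00]]), 'shot': 3}
```

View images.

View pics/a_scene.png

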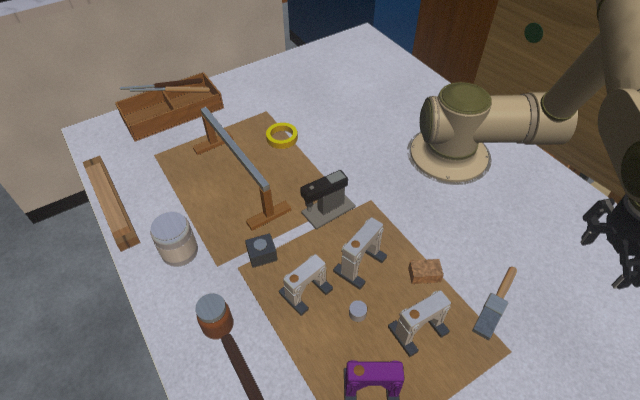

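View pics/a_top.png

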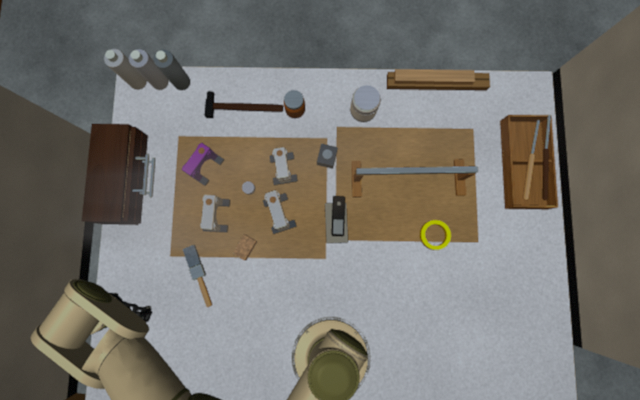

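View pics/a_wrist.png

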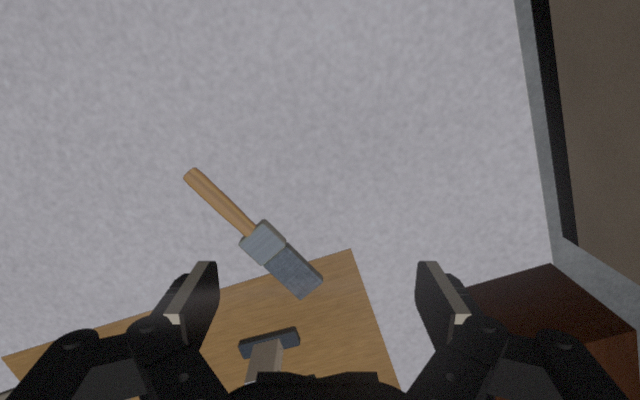

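```bash
cat > h.py <<'E'
from rig import env
import numpy as np, cv2
from scipy.spatial.transform import Rotation as R
def cam(p, st=None):
    f=200/np.tan(np.radians(p['vfov']/2)); K=np.array([[f,0,p['cx']],[0,f,p['cy']],[0,0,1]])
    if 'rvec' in p: M=cv2.Rodrigues(p['rvec'])[0]; t=np.array(p['tvec'])
    else:
        T=np.eye(4);T[:3,:3]=st['tool_rot'];T[:3,3]=st['position']
        W=np.linalg.inv(T@p['tool_from_camera']); M=W[:3,:3];t=W[:3,3]
    return K,M,t
def proj(c,X):
    K,M,t=c; Y=(np.atleast_2d(X)@M.T+t)@K.T; return Y[:,:2]/Y[:,2:]
def ray(c,px,z):  # px=(col,row) -> world point at height z
    K,M,t=c; d=M.T@np.linalg.solve(K,np.array([px[0],px[1],1.])); o=-M.T@t
    return o+d*(z-o[2])/d[2]
def save(n,im,s=1): cv2.imwrite(f'pics/{n}.png',cv2.resize(im,None,fx=s,fy=s)[:,:,::-1])
E
python3 - <<'E'
from h import *
names=['gauge','gauge_tip','rest','zero','zero_pad','rail','bracket1','bracket2','bracket3','bracket4','bracket1_mark','bracket2_mark','bracket3_mark','bracket4_mark','tape','sanding_block','wax_tin']
import pickle
out={}
for n in ('scene','top'):
    p=env.get_image(n); out[n]=(p,{})
    for t in names:
        r=env.outline_of(t,p); out[n][1][t]=r
        print(n,t,[(round(x['conf'],2),np.round(x['pixel']).tolist(),int(x['mask'].sum())) for x in r])
pickle.dump(out,open('o.pkl','wb'))
print(env.observe()['time_s'])
E
```

```text
scene gauge [(0.89, [186.0, 322.0], 910), (0.66, [251.0, 262.0], 742)]
scene gauge_tip []
scene rest [(0.65, [252.0, 359.0], 1741), (0.56, [208.0, 330.0], 1109)]
scene zero [(0.84, [250.0, 261.0], 770)]
scene zero_pad [(0.7, [248.0, 262.0], 709), (0.54, [321.0, 419.0], 1925)]
scene rail [(0.85, [160.0, 247.0], 2009)]
scene bracket1 [(0.95, [249.0, 360.0], 1803), (0.79, [380.0, 374.0], 1879), (0.76, [321.0, 422.0], 1991), (0.55, [280.0, 305.0], 1597)]
scene bracket2 [(0.95, [249.0, 360.0], 1803), (0.79, [380.0, 374.0], 1879), (0.76, [321.0, 422.0], 1991), (0.55, [280.0, 305.0], 1597)]
scene bracket3 [(0.95, [249.0, 360.0], 1803), (0.79, [380.0, 374.0], 1879), (0.76, [321.0, 422.0], 1991), (0.55, [280.0, 305.0], 1597)]
scene bracket4 [(0.95, [249.0, 360.0], 1803), (0.79, [380.0, 374.0], 1879), (0.76, [321.0, 422.0], 1991), (0.55, [280.0, 305.0], 1597)]
scene bracket1_mark [(0.54, [248.0, 360.0], 1687), (0.3, [271.0, 423.0], 763)]
scene bracket2_mark [(0.74, [249.0, 358.0], 1773)]
scene bracket3_mark [(0.97, [321.0, 419.0], 1973), (0.81, [378.0, 373.0], 1852)]
scene bracket4_mark [(0.68
[... 815 characters left out ...]
.0], 675), (0.68, [212.0, 214.0], 678), (0.62, [164.0, 282.0], 659), (0.25, [219.0, 339.0], 513)]
top bracket4 [(0.76, [159.0, 201.0], 767), (0.72, [212.0, 277.0], 675), (0.68, [212.0, 214.0], 678), (0.62, [164.0, 282.0], 659), (0.25, [219.0, 339.0], 513)]
top bracket1_mark []
top bracket2_mark [(0.87, [212.0, 280.0], 665)]
top bracket3_mark [(0.67, [213.0, 209.0], 723), (0.56, [162.0, 201.0], 776), (0.2, [212.0, 278.0], 779)]
top bracket4_mark [(0.93, [166.0, 284.0], 642), (0.29, [214.0, 212.0], 725)]
top tape [(0.64, [242.0, 429.0], 435), (0.26, [166.0, 281.0], 644)]
top sanding_block [(0.62, [247.0, 245.0], 324), (0.59, [172.0, 415.0], 1380)]
top wax_tin [(0.69, [213.0, 212.0], 744)]
1.95
```

```bash
cat > fit.py <<'E'
from h import *
from scipy.optimize import minimize
DIM={1:(.120,.136,.080),2:(.112,.122,.072),3:(.104,.108,.064),4:(.096,.094,.056)}
def box(x0,x1,y0,y1,z0,z1): return np.array([[x,y,z] for x in(x0,x1) for y in(y0,y1) for z in(z0,z1)])
def bracket_parts(k):
    L,H,W=DIM[k]; l=L/2; w=W/2
    P=[box(-l,l,-.018,.018,H-.032,H), box(-l,-w,-.018,.018,0,H),box(w,l,-.018,.018,0,H),
       box(-l,-w,-.04,.04,0,.014),box(w,l,-.04,.04,0,.014)]
    for s in(-1,1):  # V haunch
        P.append(np.array([[s*x,y,z] for (x,z) in((w,H-.032),(.012,H-.032),(w,H-.032-.045)) for y in(-.018,.018)]))
    return P
def gauge_parts(): return [box(-.06,.06,-.019,.019,0,.032)]
def render(c,parts,x,y,a,z=0,S=4):
    m=np.zeros((400*S,640*S),np.uint8); ca,sa=np.cos(a),np.sin(a); Rm=np.array([[ca,-sa,0],[sa,ca,0],[0,0,1]])
    for P in parts:
        h=cv2.convexHull(((proj(c,P@Rm.T+[x,y,z])+.5)*S).astype(np.float32))
        cv2.fillConvexPoly(m,h.astype(np.int32),1)
    return cv2.resize(m.astype(np.float32),(640,400),interpolation=cv2.INTER_AREA)
def cost(v,parts,views,z=0):
    s=0
    for c,m in views:
        r=render(c,parts,*v,z=z); s+=np.abs(r-m).sum()/m.sum()
    return s/len(views)
def fit(parts,views,x0,y0,z=0,angs=np.arange(0,180,20),ref=True):
    best=None
    for a in np.radians(angs):
        v=(x0,y0,a); e=cost(v,parts,views,z)
        if best is None or e<best[0]: best=(e,v)
    r=minimize(cost,best[1],args=(parts,views,z),method='Nelder-Mead',options=dict(initial_simplex=np.array(best[1])+np.array([[0,0,0],[.012,0,0],[0,.012,0],[0,0,.2]]),xatol=2e-4,fatol=1e-4))
    return r.fun,r.x
E
cat > f1.py <<'E'
from fit import *
import pickle
o=pickle.load(open('o.pkl','rb'))
cs=cam(o['scene'][0]); ct=cam(o['top'][0])
def pick(n,t,px): return min(o[n][1][t],key=lambda r:np.hypot(r['pixel'][0]-px[0],r['pixel'][1]-px[1]))['mask'].astype(np.float32)
for nm,ps,pt in (('near',(249,360),(212,277)),('mid',(280,305),(164,282)),('far',(321,422),(212,214)),('purple',(380,374),(159,201))):
    vs=[(cs,pick('scene','bracket1',ps)),(ct,pick('top','bracket1',pt))]
    g=ray(ct,pt[::-1],.06)
    print(nm,g)
    for k in DIM:
        e,v=fit(bracket_parts(k),vs,g[0],g[1]); print(k,round(e,3),np.round(v[:2],4),round(np.degrees(v[2]),1))
    print()
vs=[(cs,pick('scene','gauge',(186,322))),(ct,pick('top','gauge',(219,339)))]
g=ray(ct,(339,219),.1); e,v=fit(gauge_parts(),vs,g[0],g[1],z=.085);print('gauge',e,v,np.degrees(v[2]))
vs=[(cs,pick('scene','zero',(250,261))),(ct,pick('top','zero',(158,329)))]
g=ray(ct,(329,158),.05); e,v=fit([box(-.032,.032,-.028,.028,0,.05)],vs,g[0],g[1]);print('zero',e,v,np.degrees(v[2]))
vs=[(ct,pick('top','rail',(174,422))),(cs,pick('scene','rail',(160,247)))]
g=ray(ct,(415,172),.125); bar=[box(-.009,.009,-.18,.18,.115,.135)]+[box(-.011,.011,s*.169-.011,s*.169+.011,0,.115) for s in(-1,1)]
e,v=fit(bar,vs,g[0],g[1],angs=[-6,0,6,12]);print('rail',e,v,np.degrees(v[2]))
E
python3 f1.py
```

```text
near [0.44254357 0.17381605 0.06      ]
1 0.234 [0.4433 0.1716] 20.0
2 0.097 [0.4435 0.1709] 18.8
3 0.166 [0.4433 0.17  ] 18.4
4 0.319 [0.4445 0.1704] 16.5

mid [0.59554183 0.1625411  0.06      ]
1 0.617 [0.5955 0.1706] 24.2
2 0.441 [0.5949 0.1675] 18.3
3 0.242 [0.5923 0.1632] 11.7
4 0.092 [0.5929 0.163 ] 10.5

far [0.43970458 0.37003447 0.06      ]
1 0.501 [0.4287 0.3704] 4.7
2 0.278 [0.4323 0.3739] 1.0
3 0.101 [0.4345 0.3758] -1.8
4 0.19 [0.4348 0.3759] -3.5

purple [0.60821297 0.4204368  0.06      ]
1 0.54 [0.6003 0.426 ] 152.7
2 0.256 [0.5985 0.4237] 146.8
3 0.079 [0.5974 0.4227] 147.2
4 0.252 [0.5958 0.4222] 149.9

gauge 0.11370545625686646 [ 0.42853341 -0.01457749 -0.02241772] -1.2844407290158926
zero 0.21273481845855713 [0.63095714 0.01932733 1.46991718] 84.22005085051238
rail 0.3557592034339905 [ 0.56593767 -0.24349622  0.02827614] 1.6201033044764706
```

```bash
python3 - <<'E'
from h import *
import pickle
o=pickle.load(open('o.pkl','rb'))
t=o['top'][0]['image'][120:270,160:360]; s=o['scene'][0]['image'][150:400,230:480]
save('b_t',t,4); save('b_s',s,2.4)
E
```

```text
(no output)
```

View pics/b_t.png

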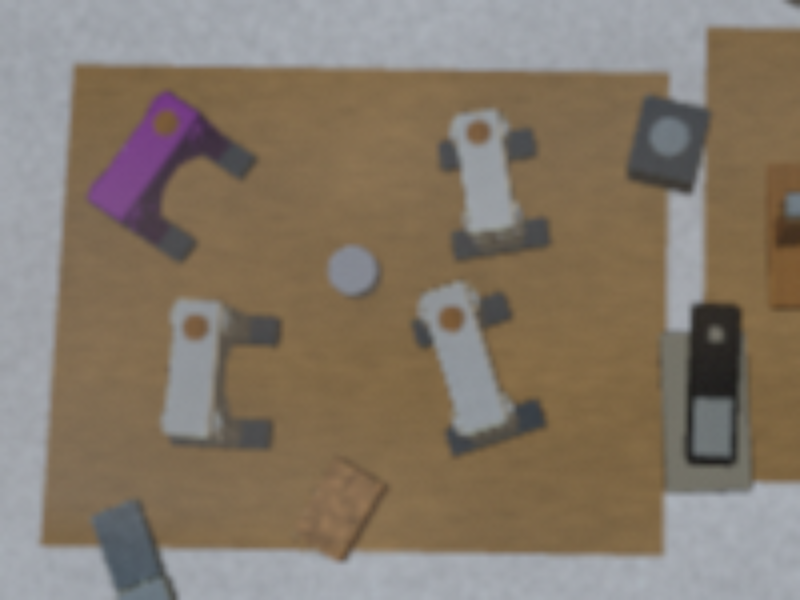

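View pics/b_s.png

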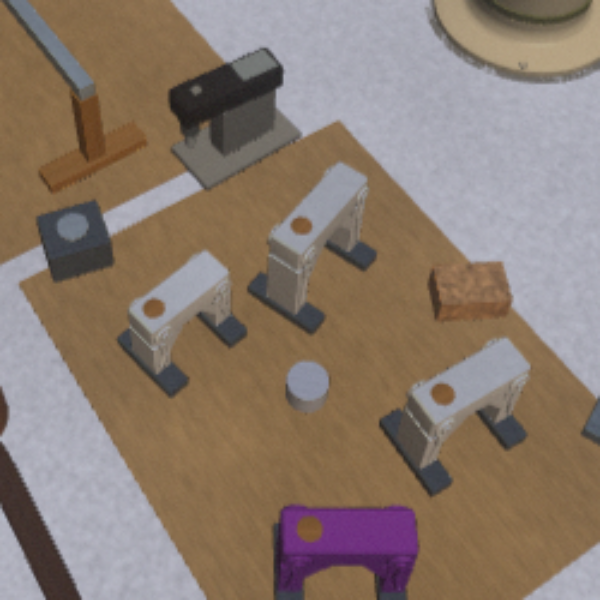

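```bash
python3 - <<'E'
from h import *
import pickle
o=pickle.load(open('o.pkl','rb'))
cs=cam(o['scene'][0]); ct=cam(o['top'][0])
fits={'b2':(.4435,.1709,18.8,.122),'b3':(.4345,.3758,-1.8,.108),'b4':(.5929,.163,10.5,.094),'z':(.631,.0193,0,.05)}
T={'b4':(479,131),'b2':(452,318),'b3':(195,327),'z':(669,137)}
S={'b2':(302,226),'b4':(154,307),'b3':(443,394),'z':(73,227)}
for k,(x,y,a,h) in fits.items():
    r=np.radians(a); m=(x+.03*np.cos(r)*(k!='z'),y+.03*np.sin(r))
    t=(160+T[k][0]/4-.4,120+T[k][1]/4-.4); s=(230+S[k][0]/2.4-.3,150+S[k][1]/2.4-.3)
    print(k,np.round(m,4),ray(ct,t,h).round(4),ray(cs,s,h).round(4))
im=o['top'][0]['image'][150:200,340:485]; save('c_rt',im,5.4)
im=o['scene'][0]['image'][100:240,185:300]; save('c_rs',im,4.2)
for n,tt in(('top',(219,339)),('scene',(186,322))):
    m=min(o[n][1]['gauge'],key=lambda r:abs(r['pixel'][0]-tt[0]))['mask']
    y,x=tt; c=o[n][0]['image'].copy(); e=cv2.morphologyEx(m.astype(np.uint8),cv2.MORPH_GRADIENT,np.ones((2,2)));c[e>0]=(255,0,0)
    save('c_g'+n,c[y-45:y+45,x-50:x+50],6)
E
```

```text
b2 [0.4719 0.1806] [0.4742 0.1814 0.122 ] [0.4711 0.1821 0.122 ]
b3 [0.4645 0.3749] [0.4666 0.376  0.108 ] [0.4637 0.3748 0.108 ]
b4 [0.6224 0.1685] [0.6245 0.1685 0.094 ] [0.6204 0.1678 0.094 ]
z [0.631  0.0193] [0.6331 0.0207 0.05  ] [0.6314 0.0221 0.05  ]
```

View pics/c_rt.png

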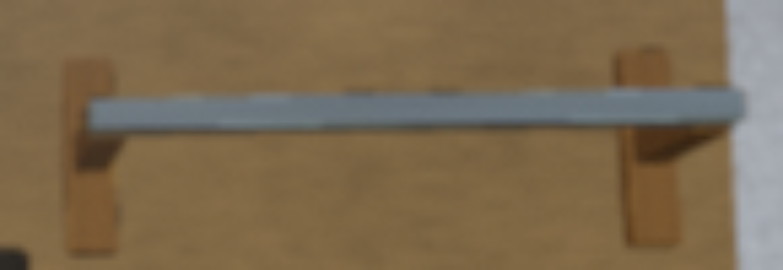

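View pics/c_rs.png

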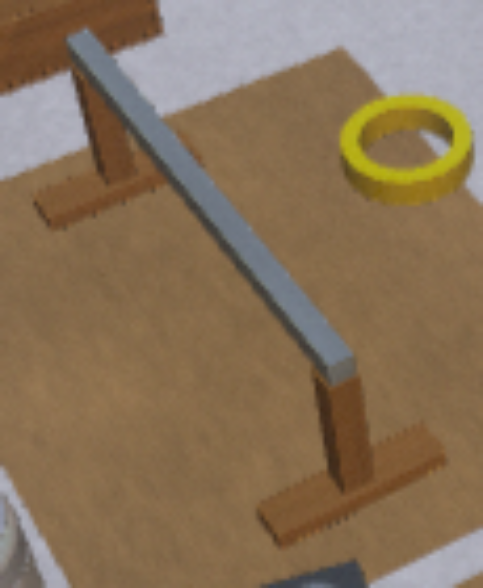

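View pics/c_gtop.png

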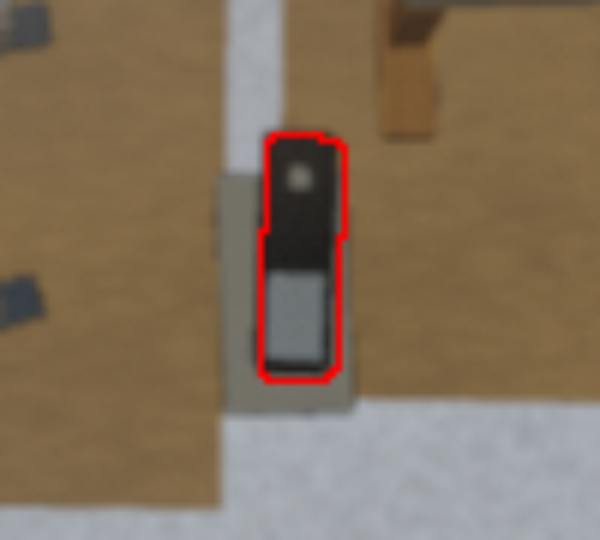

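View pics/c_gscene.png

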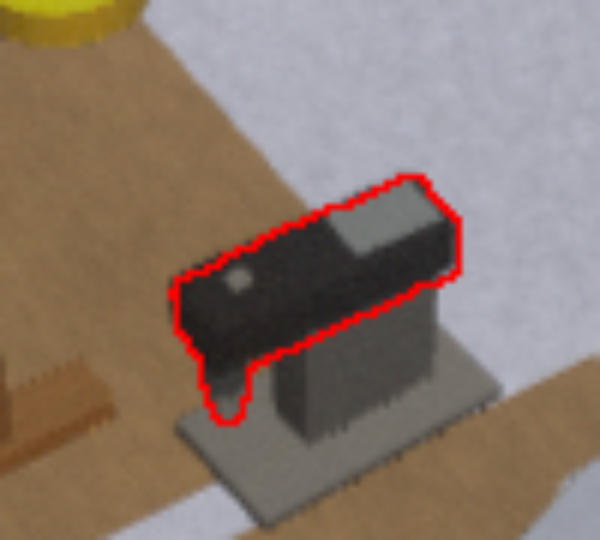

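```bash
python3 - <<'E'
from fit import *
import pickle
o=pickle.load(open('o.pkl','rb'))
cs=cam(o['scene'][0]); ct=cam(o['top'][0])
a=ray(ct,(355.9,170.9),.135);b=ray(ct,(477.2,168.9),.135);print('top',a,b,np.linalg.norm(a-b),(a+b)/2,np.degrees(np.arctan2(*( -(b-a)[:2]*[ -1,1]))))
a=ray(cs,(185+336/4.2-.4,100+364/4.2-.4),.135);b=ray(cs,(185+78/4.2-.4,100+36/4.2-.4),.135);print('scene',a,b,np.linalg.norm(a-b),(a+b)/2)
def pick(n,t,px): return min(o[n][1][t],key=lambda r:np.hypot(r['pixel'][0]-px[0],r['pixel'][1]-px[1]))['mask'].astype(np.float32)
G=gauge_parts()+[box(.037,.053,-.008,.008,-.03,0),box(.039,.051,-.006,.006,-.05,0)]
A=(cs,pick('scene','gauge',(186,322)));B=(ct,pick('top','gauge',(219,339)))
for vs in([A],[B],[A,B]):
    e,v=fit(G,vs,.43,-.012,z=.085,angs=[-5,0,5]);print(e,v[:2],np.degrees(v[2]))
print('button',ray(ct,(338.4,203.3),.117), ray(cs,(322-50+238/6-.4,186-45+279/6-.4),.117))
for k,u in (((249,360),(212,277)),2),(((280,305),(164,282)),4),(((321,422),(212,214)),3): 
    vs=[(cs,pick('scene','bracket1',k[0])),(ct,pick('top','bracket1',k[1]))]
    g=ray(ct,k[1][::-1],.06)
    for w in (vs[:1],vs[1:]):
        e,v=fit(bracket_parts(u),w,g[0],g[1],angs=[-10,0,10,20]); print(u,e,v[:2],np.degrees(v[2]))
E
```

```text
top [ 0.56039862 -0.06460567  0.135     ] [ 0.57147712 -0.42392165  0.135     ] 0.35948672879156235 [ 0.56593787 -0.24426366  0.135     ] 1.7659949848780945
scene [ 0.56398949 -0.06462087  0.135     ] [ 0.57158664 -0.42099242  0.135     ] 0.3564525258025041 [ 0.56778806 -0.24280665  0.135     ]
0.14004120230674744 [ 0.42681176 -0.01521805] -1.4396346137333922
0.05820610746741295 [ 0.42848625 -0.01490103] -2.024738617297089
0.09888327866792679 [ 0.42837979 -0.01503227] -1.8833025407005002
button [ 0.4651289  -0.01425269  0.117     ] [ 0.46317116 -0.01608145  0.117     ]
2 0.06610510498285294 [0.44343664 0.17197943] 19.426872532493544
2 0.11305555701255798 [0.44334807 0.16952027] 18.50176011384899
4 0.07103162258863449 [0.59282326 0.16400915] 9.721207816627686
4 0.09730652719736099 [0.59255994 0.1621261 ] 10.505143756749536
3 0.06080487370491028 [0.43469678 0.37592202] -1.7788353498455727
3 0.13375736773014069 [0.43368255 0.3752788 ] -2.116270186657374
```

```bash
cat > d.py <<'E'
import sys
from h import *
def delta(x,y,z,yaw):
    s=env.observe(); Rt=s['tool_rot']; a=np.radians(yaw)
    X=np.array([np.cos(a),np.sin(a),0]);Y=np.array([0,0,-1.]);G=np.c_[X,Y,np.cross(X,Y)]
    rv=R.from_matrix(Rt.T@G).as_rotvec(degrees=True)
    d=np.array([x,y,z])-s['position']
    print('t',round(s['time_s'],2),'pos',s['position'].round(4),'yaw',round(np.degrees(np.arctan2(Rt[1,0],Rt[0,0])),2),'F',s['ft_force'].round(2),'w',round(s['grip_width'],4))
    print('turn',rv.round(2),'shift now',(Rt.T@d).round(4),'shift after turn',(G.T@d).round(4))
if __name__=='__main__': delta(*map(float,sys.argv[1:5]))
E
python3 d.py .428 -.015 .2 88.1
```

```text
t 1.95 pos [0.1823 0.5189 0.2313] yaw 70.65 F [ 0.08 -0.19  0.06] w 0.0854
turn [  0.   -17.45  -0.  ] shift now [-0.4223  0.0313 -0.4088] shift after turn [-0.5255  0.0313 -0.2633]
```

carry_out(plan=[[[0,0,0],[0,-8.7,0],0.085],[[0,0,0],[0,-8.7,0],0.085],[[-0.05,0,-0.025],[0,0,0],0.085],[[-0.05,0,-0.025],[0,0,0],0.085],[[-0.05,0,-0.025],[0,0,0],0.085],[[-0.05,0,-0.025],[0,0,0],0.085],[[-0.05,0,-0.025],[0,0,0],0.085],[[-0.05,0,-0.025],[0,0,0],0.085]])

```text
time_s: 2.95
position: [0.3224, 0.2124, 0.2316]
tool_rot: [[0.034, 0.001, -0.999], [0.999, 0.0, 0.034], [0.0, -1.0, -0.001]]
ft_force: [0.6, 0.7, 0.4]
grip_width: 0.085
```

carry_out(plan=[[[-0.05,0,-0.025],[0,0,0],0.085],[[-0.05,0,-0.025],[0,0,0],0.085],[[-0.05,0,-0.025],[0,0,0],0.085],[[-0.05,0,-0.025],[0,0,0],0.085],[[0,0,0],[0,0,0],0.085],[[0,0,0],[0,0,0],0.085]])

```text
time_s: 3.7
position: [0.4148, 0.0109, 0.2312]
tool_rot: [[0.035, -0.0, -0.999], [0.999, 0.0, 0.035], [0.0, -1.0, 0.0]]
ft_force: [0.5, 0.5, -0.2]
grip_width: 0.0851
```

```bash
python3 d.py .428 -.015 .2 88.1
```

```text
t 3.7 pos [0.4148 0.0109 0.2312] yaw 88.02 F [ 0.47  0.48 -0.2 ] w 0.0851
turn [-0.02 -0.08  0.02] shift now [-0.0255  0.0312 -0.0141] shift after turn [-0.0255  0.0312 -0.0141]
```

carry_out(plan=[[[-0.0255,0.03,-0.014],[0,0,0],0.085],[[0,0.02,0],[0,0,0],0.085],[[0,0,0],[0,0,0],0.085]])

```text
time_s: 4.08
position: [0.4273, -0.014, 0.1806]
tool_rot: [[0.032, -0.003, -0.999], [0.999, 0.001, 0.032], [0.001, -1.0, 0.003]]
ft_force: [-0.9, 0.2, 0.1]
grip_width: 0.0851
```

```bash
cat > w.py <<'E'
from fit import *
import sys
def wrist():
    s=env.observe(); p=env.get_image('wrist'); return p,cam(p,s)
def overlay(im,c,parts,x,y,a,z=0,col=(255,0,0)):
    ca,sa=np.cos(a),np.sin(a); Rm=np.array([[ca,-sa,0],[sa,ca,0],[0,0,1]])
    for P in parts:
        h=cv2.convexHull(proj(c,P@Rm.T+[x,y,z]).astype(np.float32)).astype(np.int32)
        cv2.polylines(im,[h],True,col,1)
    return im
E
python3 - <<'E'
from w import *
p,c=wrist(); im=p['image'].copy()
overlay(im,c,gauge_parts(),.428,-.015,np.radians(-1.9),.085)
save('d1',im)
E
python3 d.py .428 -.015 .082 88.1
```

```text
t 4.12 pos [ 0.4278 -0.0142  0.1816] yaw 88.14 F [ 1.38 -0.06 -0.52] w 0.0851
turn [-0.03  0.04  0.01] shift now [-0.0008  0.0996 -0.0002] shift after turn [-0.0008  0.0996 -0.0002]
```

View pics/d1.png

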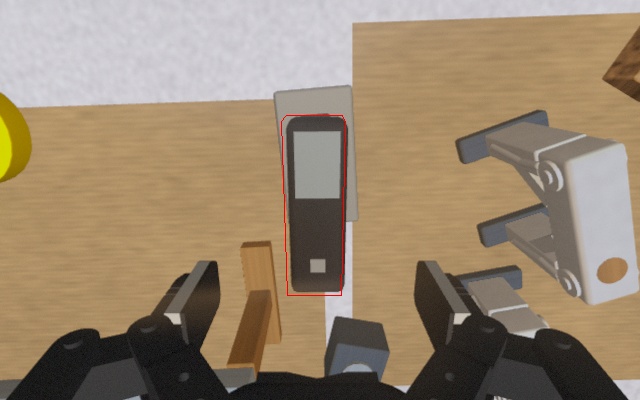

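carry_out(plan=[[[-0.0005,0.03,0],[0,0,0],0.085],[[0,0.03,0],[0,0,0],0.085],[[0,0.02,0],[0,0,0],0.085],[[0,0.018,0],[0,0,0],0.085],[[0,0,0],[0,0,0],0.085],[[0,0,0],[0,0,0],0.085]])

```text
time_s: 4.88
position: [0.4288, -0.0156, 0.0845]
tool_rot: [[0.033, 0.002, -0.999], [0.999, -0.001, 0.033], [-0.001, -1.0, -0.002]]
ft_force: [0.3, -0.1, -0.7]
grip_width: 0.0848
```

carry_out(plan=[[[0,0,0],[0,0,0],0.055],[[0,0,0],[0,0,0],0.045],[[0,0,0],[0,0,0],0.03],[[0,0,0],[0,0,0],0.03],[[0,0,0],[0,0,0],0.03],[[0,0,0],[0,0,0],0.03]], force=40)

```text
time_s: 5.62
position: [0.4284, -0.0158, 0.0838]
tool_rot: [[0.034, 0.001, -0.999], [0.999, -0.0, 0.034], [-0.0, -1.0, -0.001]]
ft_force: [0.1, 0.8, 5.7]
grip_width: 0.0374
```

```bash
python3 d.py .428 -.015 .082 88.1; python3 -c "
from w import *
p,c=wrist(); save('d2',p['image'])"
```

```text
t 5.62 pos [ 0.4284 -0.0158  0.0838] yaw 88.04 F [0.12 0.76 5.69] w 0.0374
turn [ 0.05 -0.06 -0.01] shift now [0.0008 0.0018 0.0005] shift after turn [0.0008 0.0018 0.0005]
```

View pics/d2.png

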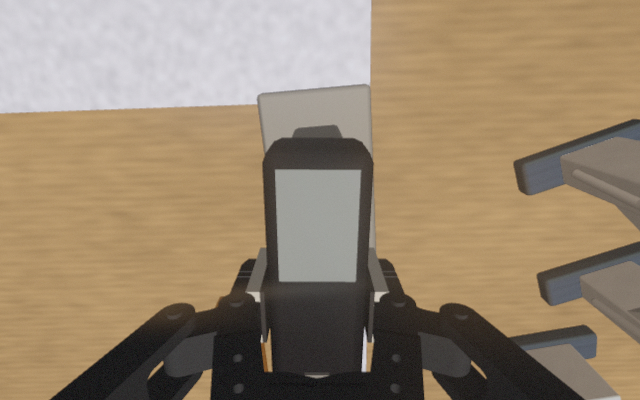

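carry_out(plan=[[[0,-0.005,0],[0,0,0],0.03],[[0,-0.015,0],[0,0,0],0.03],[[0,-0.03,0],[0,0,0],0.03],[[0,-0.03,0],[0,0,0],0.03],[[0,-0.03,0],[0,0,0],0.03],[[0,0,0],[0,0,0],0.03],[[0,0,0],[0,0,0],0.03]])

```text
time_s: 6.55
position: [0.4275, -0.0156, 0.1922]
tool_rot: [[0.034, -0.002, -0.999], [0.999, 0.001, 0.034], [0.001, -1.0, 0.002]]
ft_force: [-0.2, 0.1, -3.0]
grip_width: 0.0376
```

```bash
python3 d.py .5875 .0229 .15 88.1; python3 -c "
from w import *
p=env.get_image('scene'); save('d3',p['image'][110:250,230:410],4.2)"
```

```text
t 6.55 pos [ 0.4275 -0.0156  0.1922] yaw 88.04 F [-0.22  0.13 -3.05] w 0.0376
turn [-0.11 -0.06  0.03] shift now [ 0.0439  0.0419 -0.1586] shift after turn [ 0.0438  0.0422 -0.1586]
```

View pics/d3.png

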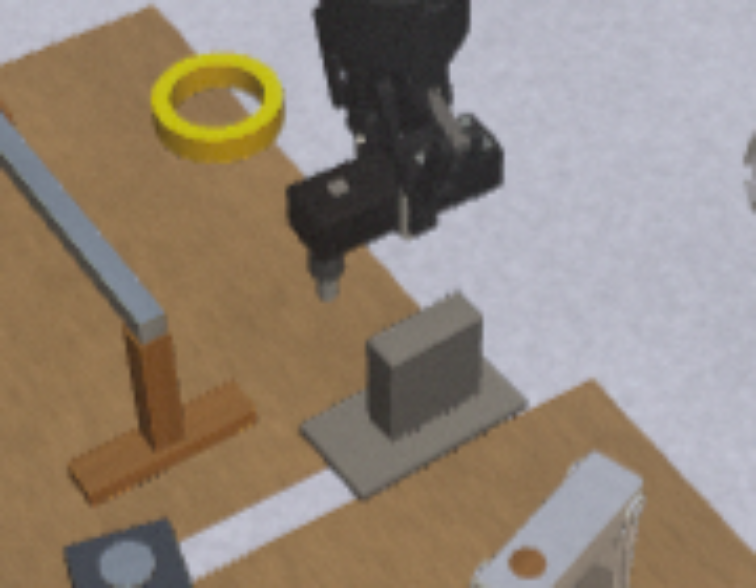

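carry_out(plan=[[[0.011,0,-0.04],[0,0,0],0.03],[[0.011,0,-0.04],[0,0,0],0.03],[[0.011,0.01,-0.04],[0,0,0],0.03],[[0.011,0.02,-0.0386],[0,0,0],0.03],[[0,0.02,0],[0,0,0],0.03],[[0,0,0],[0,0,0],0.03],[[0,0,0],[0,0,0],0.03]])

```text
time_s: 7.48
position: [0.588, 0.0226, 0.1435]
tool_rot: [[0.034, -0.0, -0.999], [0.999, -0.0, 0.034], [-0.0, -1.0, 0.0]]
ft_force: [-0.5, 0.4, -2.0]
grip_width: 0.0379
```

```bash
python3 d.py .5875 .0229 .12 88.1; cat > tip.py <<'E'
from w import *
import sys
def tip():
    s=env.observe(); z=s['tool_rot'][:,2]; return s['position']-.0445*z+np.array([0,0,-.0488])
p=env.get_image('scene'); c=cam(p); t=tip(); u=proj(c,t)[0]; print('pred tip',t.round(4),u.round(1))
x,y=u.astype(int); im=p['image'].copy()
cr=cv2.resize(im[y-40:y+40,x-50:x+50],None,fx=7,fy=7)
cv2.drawMarker(cr,tuple(((u-[x-50,y-40]+.5)*7).astype(int).tolist()),(255,0,0),cv2.MARKER_CROSS,20,1)
for a in sys.argv[2:]:
    v=proj(c,np.array(list(map(float,a.split(',')))))[0]; cv2.drawMarker(cr,tuple(((v-[x-50,y-40]+.5)*7).astype(int).tolist()),(0,255,0),cv2.MARKER_CROSS,20,1)
save(sys.argv[1],cr)
E
python3 tip.py e1 .632,.0214,.05
```

```text
t 7.47 pos [0.588  0.0226 0.1435] yaw 88.03 F [-0.52  0.38 -1.97] w 0.0379
turn [-0.01 -0.07 -0.  ] shift now [0.0002 0.0235 0.0006] shift after turn [0.0002 0.0235 0.0006]
pred tip [0.6327 0.0211 0.0952] [257.3 233. ]
```

View pics/e1.png

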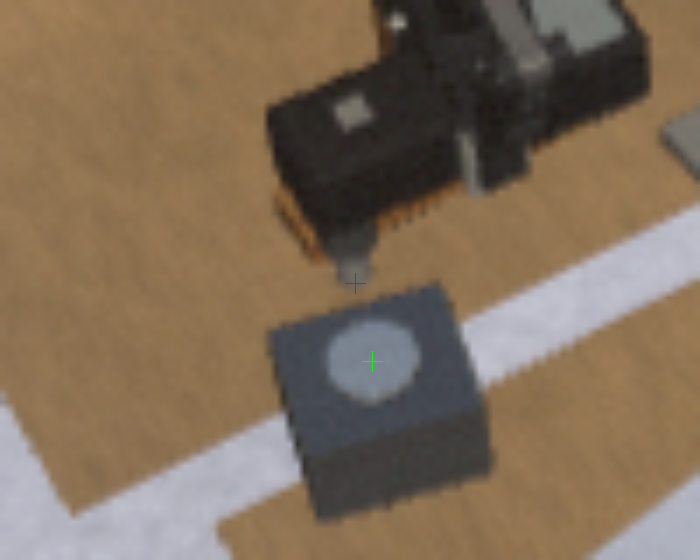

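carry_out(plan=[[[0,0.02,0],[0,0,0],0.03],[[0,0.015,0],[0,0,0],0.03],[[0,0.005,0],[0,0,0],0.03],[[0,0,0],[0,0,0],0.03],[[0,0,0],[0,0,0],0.03],[[0,0,0],[0,0,0],0.03]])

```text
time_s: 8.28
position: [0.5884, 0.0227, 0.1038]
tool_rot: [[0.034, 0.001, -0.999], [0.999, -0.0, 0.034], [-0.0, -1.0, -0.001]]
ft_force: [1.2, -0.2, -2.6]
grip_width: 0.0374
```

```bash
python3 d.py .5875 .0229 .0948 88.1; python3 -c "
from h import *
F=[]
for i in range(8):
    env.get_image('scene'); s=env.observe(); F.append(list(s['ft_force'])+[s['position'][2]])
F=np.array(F);print(F.mean(0).round(4),F.std(0).round(4))"
```

```text
t 8.28 pos [0.5884 0.0227 0.1038] yaw 88.05 F [ 1.2  -0.19 -2.63] w 0.0374
turn [ 0.05 -0.05 -0.01] shift now [0.0001 0.009  0.0009] shift after turn [0.0001 0.009  0.0009]
[ 0.2667 -0.1202 -2.5625  0.1035] [4.440e-01 5.530e-01 4.252e-01 1.000e-04]
```

carry_out(plan=[[[0,0.003,0],[0,0,0],0.03],[[0,0.003,0],[0,0,0],0.03],[[0,0.0027,0],[0,0,0],0.03],[[0,0,0],[0,0,0],0.03],[[0,0,0],[0,0,0],0.03]])

```text
time_s: 9.3
position: [0.5882, 0.0228, 0.0947]
tool_rot: [[0.034, 0.0, -0.999], [0.999, -0.0, 0.034], [-0.0, -1.0, -0.0]]
ft_force: [-1.7, 0.9, -0.9]
grip_width: 0.0376
```

```bash
cat > f.py <<'E'
from h import *
F=[]
for i in range(8):
    env.get_image('scene'); s=env.observe(); F.append(list(s['ft_force'])+list(s['position']))
F=np.array(F);print(s['time_s'],F.mean(0).round(4),F.std(0).round(4))
E
python3 f.py; python3 tip.py e2 .632,.0214,.05
```

```text
9.7 [-0.7834 -0.0169 -0.1043  0.5882  0.0228  0.0947] [0.471  0.1602 0.4636 0.     0.     0.    ]
pred tip [0.6327 0.0212 0.0458] [259.7 245.3]
```

View pics/e2.png

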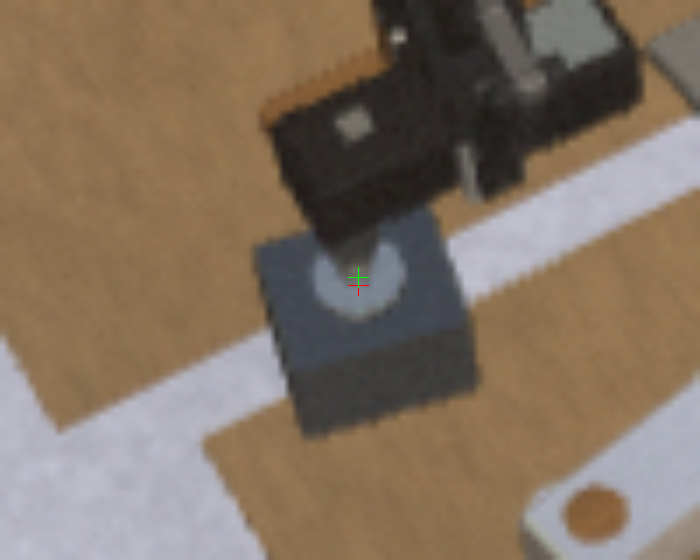

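carry_out(plan=[[[0,-0.0006,0],[0,0,0],0.03],[[0,0,0],[0,0,0],0.03],[[0,0,0],[0,0,0],0.03],[[0,0,0],[0,0,0],0.03],[[0,0,0],[0,0,0],0.03],[[0,0,0],[0,0,0],0.03]])

```text
time_s: 10.5
position: [0.5882, 0.0228, 0.0952]
tool_rot: [[0.034, -0.0, -0.999], [0.999, -0.0, 0.034], [-0.0, -1.0, 0.0]]
ft_force: [-1.2, 0.1, -0.3]
grip_width: 0.0378
```

```bash
python3 f.py; python3 f.py
```

```text
10.9 [-0.4697  0.105  -0.5367  0.5882  0.0228  0.0952] [0.4768 0.8555 0.4045 0.     0.     0.    ]
11.3 [-0.2927 -0.0772 -0.7676  0.5882  0.0228  0.0952] [0.5556 0.415  0.5621 0.     0.     0.    ]
```

carry_out(plan=[[[0,-0.01,0],[0,0,0],0.03],[[0,-0.03,0],[0,0,0],0.03],[[0,-0.04,0],[0,0,0],0.03],[[0,-0.03,0],[0,0,0],0.03],[[0,0,0],[0,0,0],0.03]])

```text
time_s: 11.92
position: [0.5889, 0.0227, 0.2075]
tool_rot: [[0.034, 0.005, -0.999], [0.999, -0.001, 0.034], [-0.001, -1.0, -0.005]]
ft_force: [0.5, 0.2, -3.5]
grip_width: 0.0372
```

```bash
python3 d.py .4277 .1829 .1855 88.1
```

```text
t 11.93 pos [0.5889 0.0227 0.2075] yaw 88.05 F [ 0.45  0.21 -3.53] w 0.0372
turn [ 0.28 -0.05 -0.04] shift now [0.1546 0.0211 0.1667] shift after turn [0.1548 0.022  0.1664]
```

carry_out(plan=[[[0.031,0,0.0333],[0,0,0],0.03],[[0.031,0,0.0333],[0,0,0],0.03],[[0.031,0,0.0333],[0,0,0],0.03],[[0.031,0,0.0333],[0,0,0],0.03],[[0.031,0,0.0333],[0,0,0],0.03],[[0,0.01,0],[0,0,0],0.03],[[0,0.008,0],[0,0,0],0.03],[[0,0,0],[0,0,0],0.03]])

```text
time_s: 12.92
position: [0.4272, 0.1827, 0.186]
tool_rot: [[0.035, -0.002, -0.999], [0.999, -0.001, 0.035], [-0.001, -1.0, 0.002]]
ft_force: [0.0, 0.2, -2.9]
grip_width: 0.0373
```

carry_out(plan=[[[0,0,0],[0,0,0],0.03],[[0,0,0],[0,0,0],0.03]])

```text
time_s: 13.18
position: [0.4275, 0.1831, 0.1873]
tool_rot: [[0.035, 0.0, -0.999], [0.999, 0.0, 0.035], [0.0, -1.0, -0.0]]
ft_force: [0.4, -0.5, -3.4]
grip_width: 0.0373
```

```bash
python3 d.py .4277 .1829 .1669 88.1;python3 f.py; python3 tip.py e3 .4722,.1814,.122
```

```text
t 13.18 pos [0.4275 0.1831 0.1873] yaw 88.01 F [ 0.44 -0.55 -3.45] w 0.0373
turn [ 0.02 -0.09  0.  ] shift now [-0.0002  0.0204 -0.0002] shift after turn [-0.0002  0.0204 -0.0002]
13.575 [ 0.0812  0.1935 -2.6743  0.4272  0.1833  0.1873] [5.353e-01 2.329e-01 2.903e-01 1.000e-04 1.000e-04 0.000e+00]
pred tip [0.4715 0.1819 0.1385] [355.7 239.5]
```

View pics/e3.png

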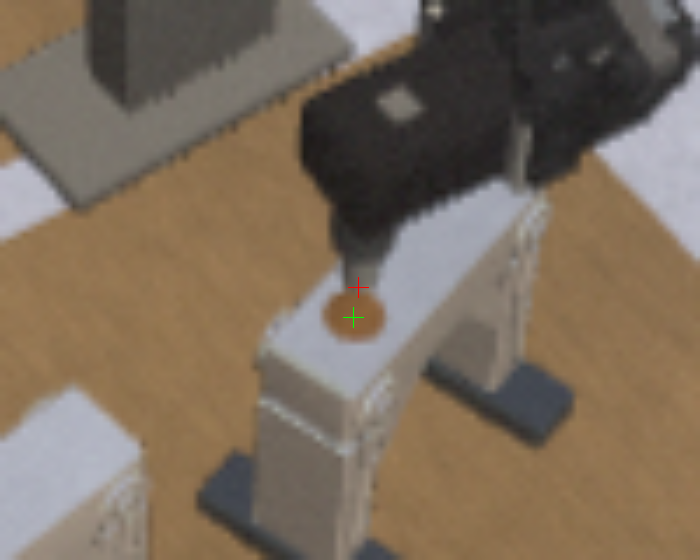

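carry_out(plan=[[[0,0.008,0],[0,0,0],0.03],[[0,0.004,0],[0,0,0],0.03],[[0,0.003,0],[0,0,0],0.03],[[0,0.003,0],[0,0,0],0.03],[[0,0.0023,0],[0,0,0],0.03],[[0,0,0],[0,0,0],0.03],[[0,0,0],[0,0,0],0.03]])

```text
time_s: 14.5
position: [0.4271, 0.1834, 0.1671]
tool_rot: [[0.034, 0.0, -0.999], [0.999, -0.0, 0.034], [0.0, -1.0, -0.0]]
ft_force: [-1.0, 0.2, 0.1]
grip_width: 0.0372
```

```bash
python3 f.py; python3 tip.py e4 .4722,.1814,.122;python3 f.py
```

```text
14.9 [-0.7962 -0.2354 -0.4187  0.4271  0.1834  0.167 ] [0.1937 0.5628 0.3345 0.     0.     0.    ]
pred tip [0.4715 0.1818 0.1181] [355.2 244.9]
15.35 [-1.0583 -0.1203 -0.2144  0.4271  0.1834  0.1669] [0.6935 0.376  0.4172 0.     0.     0.    ]
```

View pics/e4.png

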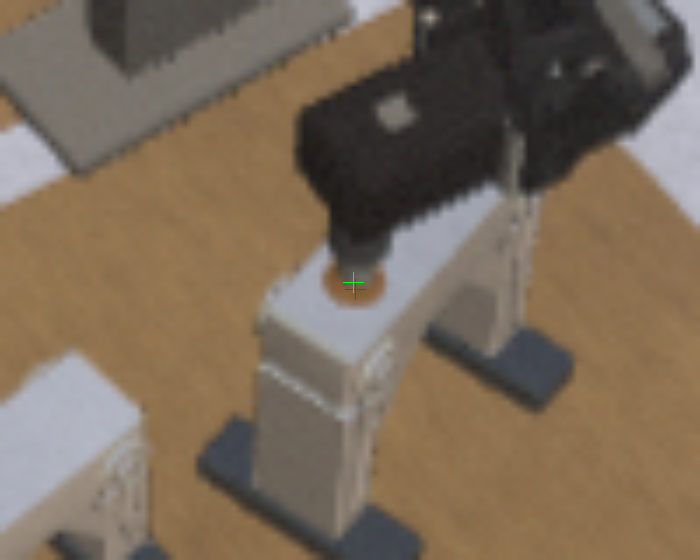

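carry_out(plan=[[[0,-0.005,0],[0,0,0],0.03],[[0,-0.025,0],[0,0,0],0.03],[[0.032,-0.005,0],[0,0,0],0.03],[[0.04,0,0.003],[0,0,0],0.03],[[0.04,0,0],[0,0,0],0.03],[[0.04,0,0],[0,0,0],0.03],[[0.0413,0.012,0.009],[0,0,0],0.03],[[0,0,0],[0,0,0],0.03]])

```text
time_s: 16.35
position: [0.4206, 0.3789, 0.1887]
tool_rot: [[0.031, -0.002, -1.0], [1.0, -0.001, 0.031], [-0.001, -1.0, 0.002]]
ft_force: [-0.2, -0.3, -2.9]
grip_width: 0.0375
```

carry_out(plan=[[[0,0,0],[0,0,0],0.03],[[0,0,0],[0,0,0],0.03]])

```text
time_s: 16.6
position: [0.4221, 0.3762, 0.1903]
tool_rot: [[0.035, 0.001, -0.999], [0.999, 0.0, 0.035], [0.0, -1.0, -0.001]]
ft_force: [0.2, -0.3, -2.4]
grip_width: 0.0377
```

```bash
python3 d.py .4205 .3767 .1532 88.1; python3 tip.py e5 .4649,.3752,.108
```

```text
t 16.6 pos [0.4221 0.3762 0.1903] yaw 87.98 F [ 0.18 -0.32 -2.42] w 0.0377
turn [ 0.03 -0.12  0.01] shift now [0.0005 0.0371 0.0016] shift after turn [0.0005 0.0371 0.0016]
pred tip [0.4666 0.3746 0.1416] [415.7 306.6]
```

View pics/e5.png

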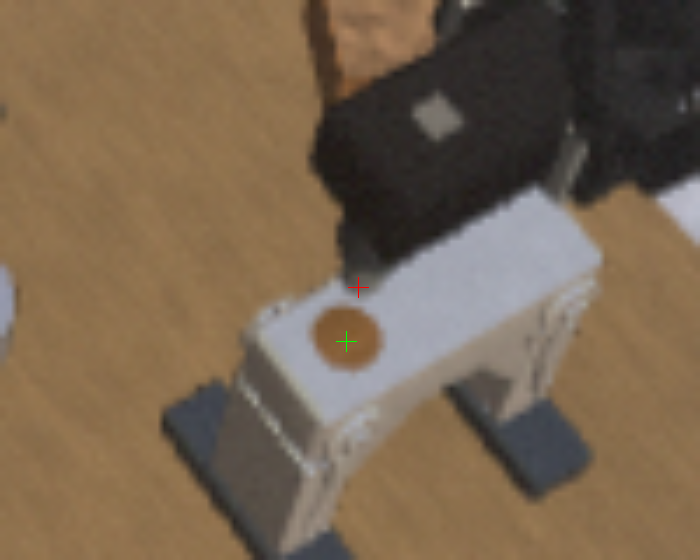

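carry_out(plan=[[[0.0003,0.015,0.0013],[0,0,0],0.03],[[0,0.01,0],[0,0,0],0.03],[[0,0.004,0],[0,0,0],0.03],[[0,0.003,0],[0,0,0],0.03],[[0,0.003,0],[0,0,0],0.03],[[0,0.0021,0],[0,0,0],0.03],[[0,0,0],[0,0,0],0.03],[[0,0,0],[0,0,0],0.03]])

```text
time_s: 17.65
position: [0.4205, 0.3774, 0.1531]
tool_rot: [[0.034, 0.001, -0.999], [0.999, 0.0, 0.034], [0.0, -1.0, -0.001]]
ft_force: [-0.4, -0.9, 0.7]
grip_width: 0.0373
```

```bash
python3 f.py; python3 tip.py e6 .4649,.3752,.108;python3 f.py
```

```text
18.05 [ 0.4931 -0.5614 -0.7282  0.4205  0.3773  0.153 ] [6.744e-01 4.504e-01 6.922e-01 0.000e+00 0.000e+00 1.000e-04]
pred tip [0.4649 0.3758 0.1041] [413.8 315.5]
18.5 [ 0.3369 -0.1372 -0.4135  0.4205  0.3773  0.1529] [0.879  0.4626 0.4058 0.     0.     0.    ]
```

View pics/e6.png

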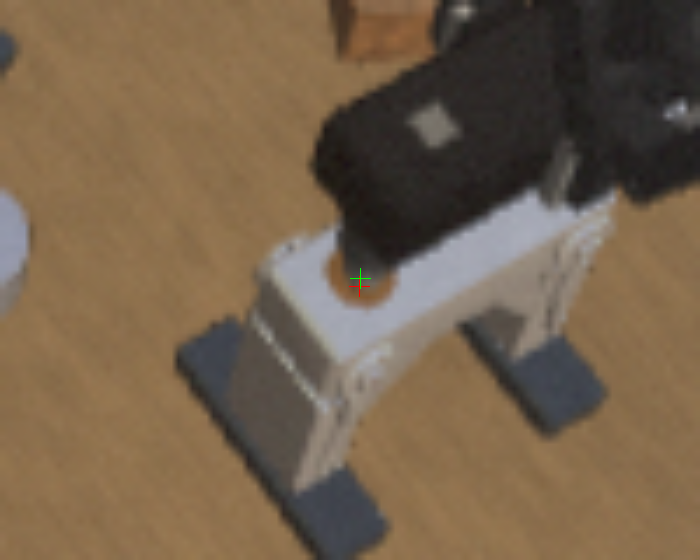

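carry_out(plan=[[[0,-0.005,0],[0,0,0],0.03],[[0,-0.02,0],[0,0,0],0.03],[[0,-0.025,0],[0,0,0],0.03],[[-0.0405,0,-0.033],[0,0,0],0.03],[[-0.0405,0,-0.033],[0,0,0],0.03],[[-0.0405,0,-0.033],[0,0,0],0.03],[[-0.0405,0,-0.033],[0,0,0],0.03],[[-0.0405,0,-0.033],[0,0,0],0.03]])

```text
time_s: 19.5
position: [0.5789, 0.1679, 0.2027]
tool_rot: [[0.034, -0.001, -0.999], [0.999, 0.0, 0.034], [0.0, -1.0, 0.001]]
ft_force: [0.9, 1.3, -2.3]
grip_width: 0.0376
```

carry_out(plan=[[[0,0.015,0],[0,0,0],0.03],[[0,0.01,0],[0,0,0],0.03],[[0,0,0],[0,0,0],0.03],[[0,0,0],[0,0,0],0.03]])

```text
time_s: 20.0
position: [0.578, 0.1702, 0.1783]
tool_rot: [[0.033, 0.001, -0.999], [0.999, 0.0, 0.033], [0.0, -1.0, -0.001]]
ft_force: [0.0, 0.0, -2.7]
grip_width: 0.0376
```

```bash
python3 d.py .578 .1697 .1391 88.1; python3 tip.py e7 .6225,.1682,.094
```

```text
t 20.0 pos [0.578  0.1702 0.1783] yaw 88.13 F [ 0.02  0.04 -2.74] w 0.0376
turn [0.03 0.03 0.01] shift now [-0.0005  0.0392  0.    ] shift after turn [-0.0005  0.0392  0.    ]
pred tip [0.6227 0.1686 0.1297] [292.2 269.6]
```

View pics/e7.png

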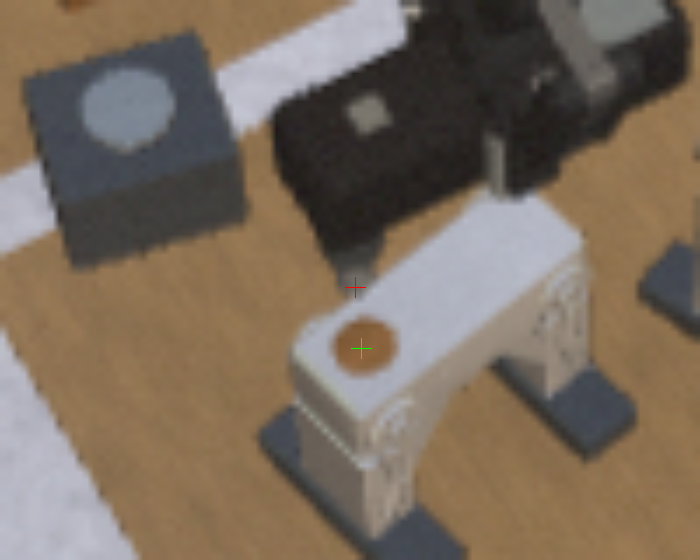

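carry_out(plan=[[[-0.0004,0.015,0],[0,0,0],0.03],[[0,0.012,0],[0,0,0],0.03],[[0,0.004,0],[0,0,0],0.03],[[0,0.003,0],[0,0,0],0.03],[[0,0.003,0],[0,0,0],0.03],[[0,0.0022,0],[0,0,0],0.03],[[0,0,0],[0,0,0],0.03],[[0,0,0],[0,0,0],0.03]])

```text
time_s: 21.05
position: [0.5785, 0.1689, 0.1389]
tool_rot: [[0.034, 0.001, -0.999], [0.999, 0.0, 0.034], [0.0, -1.0, -0.001]]
ft_force: [-1.1, -1.4, -1.1]
grip_width: 0.0379
```

```bash
python3 f.py; python3 tip.py e8 .6225,.1682,.094;python3 f.py
```

```text
21.45 [-0.1879 -0.3077 -0.0953  0.5784  0.1689  0.1388] [3.009e-01 5.249e-01 3.044e-01 0.000e+00 0.000e+00 1.000e-04]
pred tip [0.6229 0.1674 0.0899] [292.8 279. ]
21.9 [ 0.161  -0.0017 -0.2764  0.5784  0.1689  0.1387] [0.2775 0.7486 0.3459 0.     0.     0.    ]
```

View pics/e8.png

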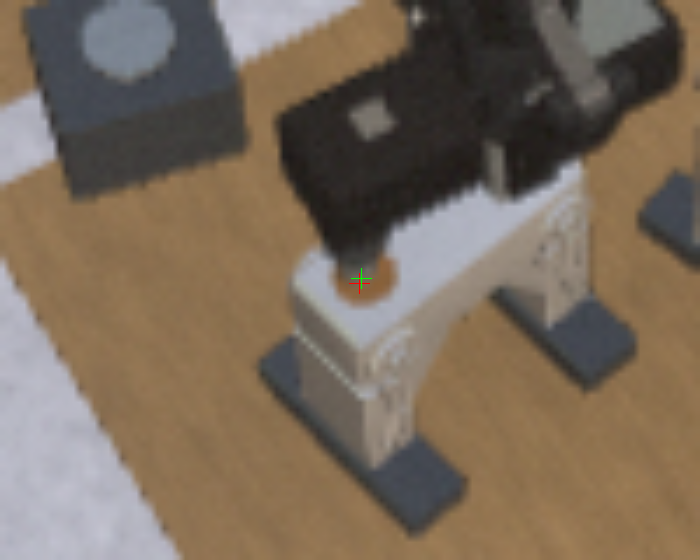

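carry_out(plan=[[[0,-0.005,0],[0,0,0],0.03],[[0,-0.02,0],[0,0,0],0.03],[[0,-0.02,0],[0,0,0],0.03],[[-0.036,0,-0.001],[0,0,0],0.03],[[-0.036,0,-0.001],[0,0,0],0.03],[[-0.036,0,-0.001],[0,0,0],0.03],[[-0.037,0.02,-0.001],[0,0,0],0.03],[[0,0.03,0],[0,0,0],0.03]])

```text
time_s: 22.9
position: [0.5778, 0.0214, 0.1337]
tool_rot: [[0.037, 0.002, -0.999], [0.999, -0.001, 0.037], [-0.001, -1.0, -0.002]]
ft_force: [0.4, 0.9, -3.0]
grip_width: 0.037
```

carry_out(plan=[[[0,0.015,0],[0,0,0],0.03],[[0,0,0],[0,0,0],0.03],[[0,0,0],[0,0,0],0.03]])

```text
time_s: 23.28
position: [0.578, 0.0242, 0.1197]
tool_rot: [[0.033, 0.002, -0.999], [0.999, -0.0, 0.033], [-0.0, -1.0, -0.002]]
ft_force: [0.6, -0.2, -3.7]
grip_width: 0.0376
```

```bash
python3 d.py .588 .0228 .0951 88.1; python3 f.py
```

```text
t 23.27 pos [0.578  0.0242 0.1197] yaw 88.09 F [ 0.57 -0.17 -3.69] w 0.0376
turn [ 0.1  -0.01 -0.01] shift now [-0.0011  0.0246 -0.01  ] shift after turn [-0.0011  0.0246 -0.0101]
23.675 [ 0.221  -0.1197 -2.6429  0.5777  0.024   0.1193] [3.268e-01 4.640e-01 4.595e-01 2.000e-04 1.000e-04 3.000e-04]
```

carry_out(plan=[[[-0.001,0,-0.0102],[0,0,0],0.03],[[0,0.01,0],[0,0,0],0.03],[[0,0.005,0],[0,0,0],0.03],[[0,0.003,0],[0,0,0],0.03],[[0,0.003,0],[0,0,0],0.03],[[0,0.0032,0],[0,0,0],0.03],[[0,0,0],[0,0,0],0.03],[[0,0,0],[0,0,0],0.03]])

```text
time_s: 24.68
position: [0.5875, 0.0225, 0.0946]
tool_rot: [[0.034, 0.0, -0.999], [0.999, -0.0, 0.034], [-0.0, -1.0, -0.0]]
ft_force: [-1.1, -0.0, -0.1]
grip_width: 0.0372
```

```bash
python3 f.py; python3 tip.py e9 .632,.0214,.05;python3 f.py
```

```text
25.075 [-1.4077 -0.1211 -0.3323  0.5876  0.0225  0.0945] [3.674e-01 4.395e-01 3.276e-01 0.000e+00 0.000e+00 1.000e-04]
pred tip [0.6321 0.021  0.0457] [259.8 245.1]
25.525 [-1.2478  0.1136 -0.403   0.5876  0.0225  0.0944] [0.3227 0.5297 0.7027 0.     0.     0.    ]
```

View pics/e9.png

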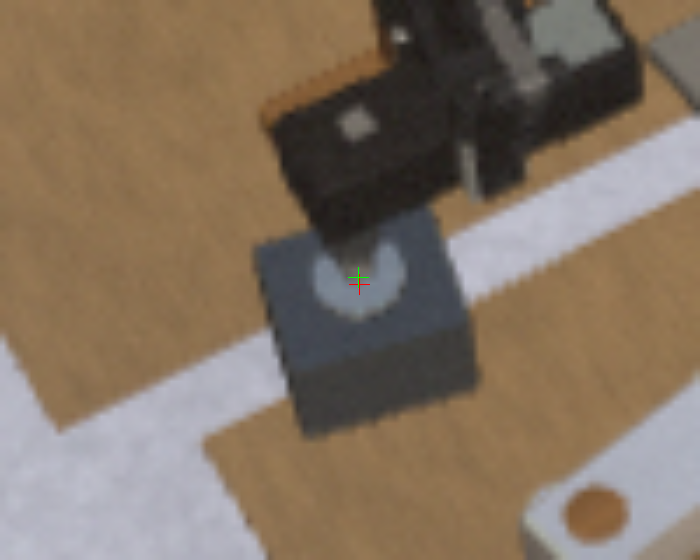

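carry_out(plan=[[[0,-0.005,0],[0,0,0],0.03],[[0,-0.035,0],[0,0,0],0.03],[[0,-0.045,0],[0,0,0],0.03],[[-0.011,0,0.04],[0,0,0],0.03],[[-0.011,0,0.04],[0,0,0],0.03],[[-0.011,0,0.04],[0,0,0],0.03],[[-0.01,0,0.039],[0,0,0],0.03],[[0,0,0],[0,0,0],0.03]])

```text
time_s: 26.52
position: [0.4253, -0.0152, 0.1799]
tool_rot: [[0.035, -0.0, -0.999], [0.999, -0.0, 0.035], [-0.0, -1.0, 0.0]]
ft_force: [0.7, -0.2, -2.1]
grip_width: 0.0374
```

carry_out(plan=[[[0,0.03,0],[0,0,0],0.03],[[0,0.03,0],[0,0,0],0.03],[[0,0,0],[0,0,0],0.03],[[0,0,0],[0,0,0],0.03],[[0,0,0],[0,0,0],0.03]])

```text
time_s: 27.15
position: [0.428, -0.0152, 0.1205]
tool_rot: [[0.034, 0.002, -0.999], [0.999, -0.001, 0.034], [-0.001, -1.0, -0.002]]
ft_force: [-1.0, -0.2, -2.9]
grip_width: 0.0374
```

```bash
python3 d.py .4284 -.0157 .0842 88.1
```

```text
t 27.15 pos [ 0.428  -0.0152  0.1205] yaw 88.05 F [-1.01 -0.25 -2.89] w 0.0374
turn [ 0.13 -0.05 -0.04] shift now [-0.0004  0.0363 -0.0004] shift after turn [-0.0005  0.0363 -0.0004]
```

carry_out(plan=[[[-0.0005,0.02,-0.0003],[0,0,0],0.03],[[0,0.01,0],[0,0,0],0.03],[[0,0.003,0],[0,0,0],0.03],[[0,0.0025,0],[0,0,0],0.03],[[0,0.0008,0],[0,0,0],0.03],[[0,0,0],[0,0,0],0.03],[[0,0,0],[0,0,0],0.03]])

```text
time_s: 28.02
position: [0.4278, -0.0156, 0.0838]
tool_rot: [[0.034, 0.001, -0.999], [0.999, -0.0, 0.034], [-0.0, -1.0, -0.001]]
ft_force: [-1.7, 0.1, 6.5]
grip_width: 0.0374
```

```bash
python3 d.py .4284 -.0157 .0842 88.1
```

```text
t 28.02 pos [ 0.4278 -0.0156  0.0838] yaw 88.05 F [-1.74  0.11  6.52] w 0.0374
turn [ 0.07 -0.05 -0.02] shift now [-0.     -0.0004 -0.0006] shift after turn [-0.     -0.0004 -0.0006]
```

carry_out(plan=[[[0,-0.0004,0],[0,0,0],0.045],[[0,0,0],[0,0,0],0.06],[[0,0,0],[0,0,0],0.07],[[0,0,0],[0,0,0],0.07],[[0,0,0],[0,0,0],0.07],[[0,-0.03,0],[0,0,0],0.07],[[0,-0.06,0],[0,0,0],0.07],[[0,-0.04,0],[0,0,0],0.07]])

```text
time_s: 29.02
position: [0.4277, -0.0156, 0.2159]
tool_rot: [[0.034, 0.002, -0.999], [0.999, -0.001, 0.034], [-0.001, -1.0, -0.002]]
ft_force: [-0.7, -0.6, -0.2]
grip_width: 0.0699
```

```bash
cat > look.py <<'E'
from fit import *
import pickle
out={}
INIT={2:(.4434,.1710,18.8),4:(.5928,.163,10.4),3:(.4343,.3757,-1.9)}
P={n:env.get_image(n) for n in('scene','top')}
C={n:cam(P[n]) for n in P}
O={n:env.outline_of('bracket1',P[n]) for n in P}
for k,(x,y,a) in INIT.items():
    vs=[]
    for n in P:
        u=proj(C[n],[x,y,.06])[0]
        c=[r for r in O[n] if np.hypot(r['pixel'][1]-u[0],r['pixel'][0]-u[1])<28]
        if c: r=min(c,key=lambda r:np.hypot(r['pixel'][1]-u[0],r['pixel'][0]-u[1])); vs.append((C[n],r['mask'].astype(np.float32)))
    if vs:
        e,v=fit(bracket_parts(k),vs,x,y,angs=[a-12,a,a+12]); print(k,len(vs),round(e,3),v[:2].round(4),round(np.degrees(v[2]),1),'init',(x,y,a))
    else: print(k,'none')
save('L_s_%d'%(env.observe()['time_s']*10),P['scene']['image']);print('L_s_%d'%(env.observe()['time_s']*10))
E
python3 look.py; python3 d.py .4434 .171 .22 108.8
```

```text
2 2 0.098 [0.4429 0.171 ] 19.0 init (0.4434, 0.171, 18.8)
4 2 0.095 [0.5923 0.1629] 10.4 init (0.5928, 0.163, 10.4)
3 2 0.094 [0.4348 0.3752] -0.9 init (0.4343, 0.3757, -1.9)
L_s_292
t 29.23 pos [ 0.4273 -0.0155  0.2135] yaw 88.04 F [ 0.33 -0.57 -0.28] w 0.0701
turn [ 3.000e-02 -2.076e+01 -1.000e-02] shift now [ 0.187  -0.0066 -0.0097] shift after turn [ 0.1714 -0.0065 -0.0753]
```

View pics/L_s_292.png

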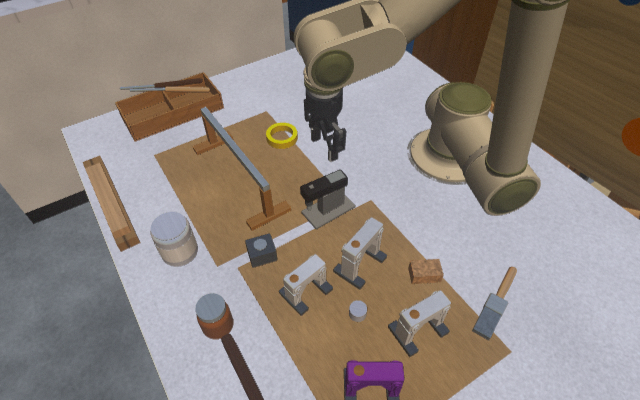

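carry_out(plan=[[[0,0,0],[0,-10.4,0],0.07],[[0,0,0],[0,-10.4,0],0.07],[[0.034,0,-0.015],[0,0,0],0.07],[[0.034,0,-0.015],[0,0,0],0.07],[[0.034,0,-0.015],[0,0,0],0.07],[[0.034,0,-0.015],[0,0,0],0.07],[[0.034,0.02,-0.015],[0,0,0],0.07],[[0,0.02,0],[0,0,0],0.07]])

```text
time_s: 30.22
position: [0.4427, 0.1714, 0.1713]
tool_rot: [[-0.326, -0.003, -0.945], [0.945, -0.0, -0.326], [0.001, -1.0, 0.003]]
ft_force: [0.3, -0.1, 0.7]
grip_width: 0.0702
```

carry_out(plan=[[[0,0,0],[0,0,0],0.07],[[0,0,0],[0,0,0],0.07]])

```text
time_s: 30.48
position: [0.4436, 0.1692, 0.1735]
tool_rot: [[-0.323, -0.001, -0.947], [0.947, -0.0, -0.323], [0.0, -1.0, 0.001]]
ft_force: [0.8, 0.3, -0.2]
grip_width: 0.0702
```

```bash
python3 d.py .4431 .171 .095 108.9; python3 - <<'E'
from w import *
p,c=wrist(); im=p['image'].copy()
overlay(im,c,bracket_parts(2)[:1]+bracket_parts(2)[3:5],.4431,.171,np.radians(18.9))
save('g1',im)
E
```

```text
t 30.48 pos [0.4436 0.1692 0.1735] yaw 108.81 F [ 0.79  0.26 -0.19] w 0.0702
turn [-0.03 -0.09  0.  ] shift now [ 0.0018  0.0785 -0.0001] shift after turn [ 0.0018  0.0785 -0.0001]
```

View pics/g1.png

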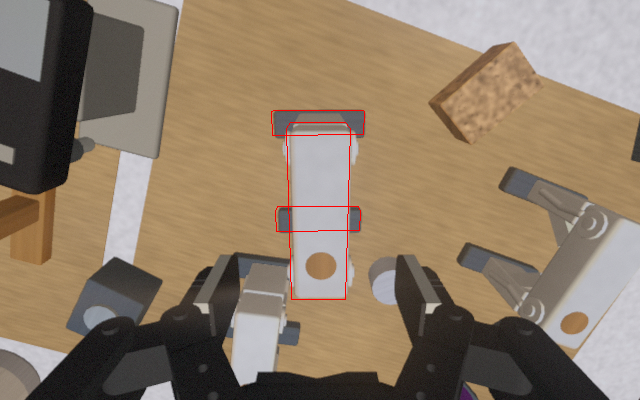

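carry_out(plan=[[[0.0017,0.02,0],[0,0,0],0.07],[[0,0.025,0],[0,0,0],0.07],[[0,0.02,0],[0,0,0],0.07],[[0,0.0135,0],[0,0,0],0.07],[[0,0,0],[0,0,0],0.07],[[0,0,0],[0,0,0],0.07]])

```text
time_s: 31.28
position: [0.4435, 0.1711, 0.0957]
tool_rot: [[-0.323, 0.001, -0.946], [0.946, 0.0, -0.323], [-0.0, -1.0, -0.001]]
ft_force: [0.3, 0.2, 0.5]
grip_width: 0.0698
```

carry_out(plan=[[[0,0,0],[0,0,0],0.05],[[0,0,0],[0,0,0],0.04],[[0,0,0],[0,0,0],0.025],[[0,0,0],[0,0,0],0.025],[[0,0,0],[0,0,0],0.025],[[0,0,0],[0,0,0],0.025]], force=70)

```text
time_s: 32.02
position: [0.4432, 0.1713, 0.0956]
tool_rot: [[-0.323, 0.001, -0.946], [0.946, 0.0, -0.323], [-0.0, -1.0, -0.001]]
ft_force: [-1.8, 1.4, 5.3]
grip_width: 0.035
```

```bash
python3 d.py .4431 .171 .095 108.9; python3 - <<'E'
from w import *
p,c=wrist(); im=p['image'].copy()
overlay(im,c,bracket_parts(2)[:1]+bracket_parts(2)[3:5],.4431,.171,np.radians(18.9))
save('g2',im)
E
```

```text
t 32.02 pos [0.4432 0.1713 0.0956] yaw 108.85 F [-1.76  1.35  5.29] w 0.035
turn [ 0.06 -0.05 -0.  ] shift now [-0.0003  0.0006  0.0002] shift after turn [-0.0003  0.0006  0.0002]
```

View pics/g2.png

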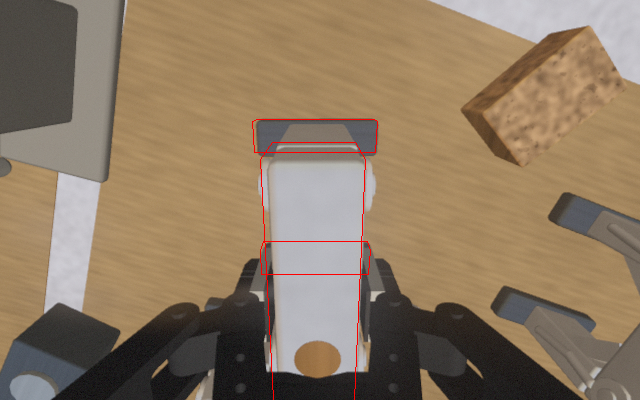

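carry_out(plan=[[[0,-0.005,0],[0,0,0],0.025],[[0,-0.02,0],[0,0,0],0.025],[[0,-0.04,0],[0,0,0],0.025],[[0,-0.045,0],[0,0,0],0.025],[[0,-0.045,0],[0,0,0],0.025],[[0,-0.04,0],[0,0,0],0.025],[[0,0,0],[0,8.7,0],0.025],[[0,0,0],[0,8.7,0],0.025]])

```text
time_s: 33.08
position: [0.4425, 0.171, 0.2898]
tool_rot: [[-0.02, -0.001, -1.0], [1.0, -0.0, -0.02], [-0.0, -1.0, 0.001]]
ft_force: [0.2, -0.5, -6.3]
grip_width: 0.0352
```

```bash
python3 d.py .5696 -.3437 .29 91.5
```

```text
t 33.08 pos [0.4425 0.171  0.2898] yaw 91.16 F [ 0.17 -0.49 -6.27] w 0.0352
turn [-0.07 -0.34 -0.01] shift now [-5.172e-01 -2.000e-04 -1.167e-01] shift after turn [-5.179e-01 -2.000e-04 -1.136e-01]
```

carry_out(plan=[[[-0.025,0,-0.005],[0,0,0],0.025],[[-0.037,0,-0.008],[0,0,0],0.025],[[-0.04,0,-0.009],[0,0,0],0.025],[[-0.04,0,-0.009],[0,0,0],0.025],[[-0.04,0,-0.009],[0,0,0],0.025],[[-0.04,0,-0.009],[0,0,0],0.025],[[-0.04,0,-0.009],[0,0,0],0.025],[[-0.04,0,-0.009],[0,0,0],0.025]])

```text
time_s: 34.08
position: [0.5173, -0.1303, 0.2893]
tool_rot: [[-0.025, -0.002, -1.0], [1.0, 0.001, -0.025], [0.001, -1.0, 0.002]]
ft_force: [1.0, -0.4, -5.3]
grip_width: 0.0347
```

carry_out(plan=[[[-0.04,0,-0.009],[0,0,0],0.025],[[-0.04,0,-0.009],[0,0,0],0.025],[[-0.04,0,-0.009],[0,0,0],0.025],[[-0.04,0,-0.009],[0,0,0],0.025],[[-0.035,0,-0.009],[0,0,0],0.025],[[-0.02,0,-0.003],[0,0,0],0.025],[[0,0,0],[0,0,0],0.025],[[0,0,0],[0,0,0],0.025]])

```text
time_s: 35.08
position: [0.5708, -0.342, 0.2895]
tool_rot: [[-0.026, -0.001, -1.0], [1.0, 0.001, -0.026], [0.001, -1.0, 0.001]]
ft_force: [-0.2, 0.4, -6.0]
grip_width: 0.035
```

```bash
python3 d.py .5696 -.3437 .26 91.5; python3 - <<'E'
from w import *
p,c=wrist(); im=p['image'].copy()
overlay(im,c,[box(-.009,.009,-.18,.18,.115,.135)],.567,-.2437,np.radians(1.5))
save('g3',im)
E
```

```text
t 35.08 pos [ 0.5708 -0.342   0.2895] yaw 91.47 F [-0.18  0.36 -5.96] w 0.035
turn [-0.06 -0.03  0.08] shift now [-0.0017  0.0295  0.0012] shift after turn [-0.0017  0.0295  0.0013]
```

View pics/g3.png

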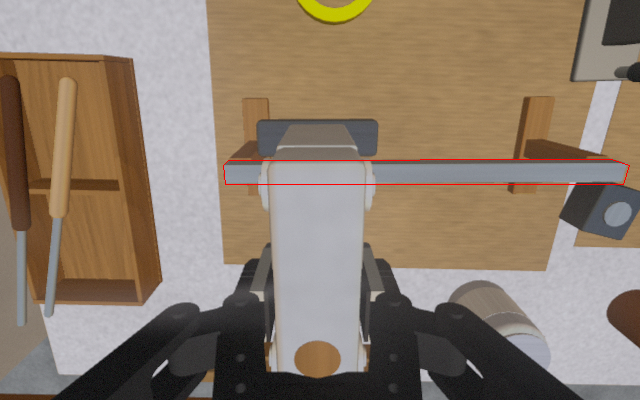

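carry_out(plan=[[[-0.0017,0.02,0.0012],[0,0,0],0.025],[[0,0.03,0],[0,0,0],0.025],[[0,0.03,0],[0,0,0],0.025],[[0,0.025,0],[0,0,0],0.025],[[0,0.02,0],[0,0,0],0.025],[[0,0.01,0],[0,0,0],0.025],[[0,0.005,0],[0,0,0],0.025],[[0,0,0],[0,0,0],0.025]])

```text
time_s: 36.12
position: [0.57, -0.3444, 0.1505]
tool_rot: [[-0.025, 0.0, -1.0], [1.0, -0.0, -0.025], [-0.0, -1.0, -0.0]]
ft_force: [0.1, 0.0, -4.8]
grip_width: 0.0348
```

carry_out(plan=[[[0,0,0],[0,0,0],0.025],[[0,0,0],[0,0,0],0.025]])

```text
time_s: 36.38
position: [0.57, -0.3446, 0.1506]
tool_rot: [[-0.025, 0.001, -1.0], [1.0, -0.001, -0.025], [-0.001, -1.0, -0.001]]
ft_force: [0.2, -0.7, -4.5]
grip_width: 0.0348
```

```bash
python3 d.py .5696 -.3437 .1406 91.5; python3 - <<'E'
from w import *
p=env.get_image('scene'); save('g4',p['image'][60:250,130:330],3.8)
p=env.get_image('top'); save('g5',p['image'][130:210,340:490],5)
E
```

```text
t 36.38 pos [ 0.57   -0.3446  0.1506] yaw 91.44 F [ 0.21 -0.69 -4.52] w 0.0348
turn [ 0.04 -0.06 -0.04] shift now [0.001  0.01   0.0004] shift after turn [0.0009 0.01   0.0004]
```

View pics/g4.png

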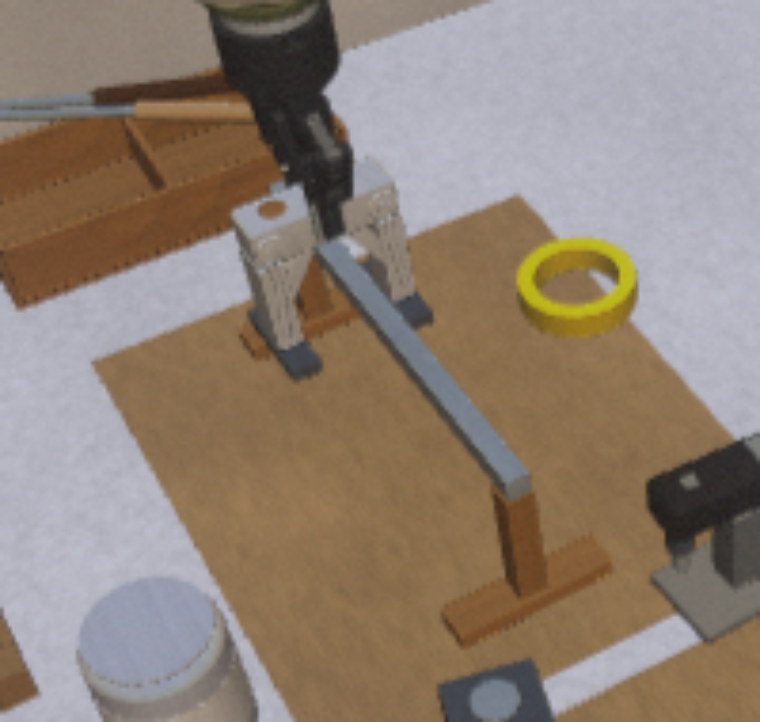

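carry_out(plan=[[[0,0.004,0],[0,0,0],0.025],[[0,0.003,0],[0,0,0],0.025],[[0,0.002,0],[0,0,0],0.025],[[0,0,0],[0,0,0],0.025],[[0,0,0],[0,0,0],0.025]])

```text
time_s: 37.1
position: [0.5699, -0.3445, 0.141]
tool_rot: [[-0.025, 0.0, -1.0], [1.0, -0.0, -0.025], [-0.0, -1.0, -0.0]]
ft_force: [-0.5, 0.3, -6.8]
grip_width: 0.0348
```

carry_out(plan=[[[0,0.001,0],[0,0,0],0.025],[[0,0.0008,0],[0,0,0],0.025],[[0,0,0],[0,0,0],0.025],[[0,0,0],[0,0,0],0.025]])

```text
time_s: 37.6
position: [0.5699, -0.3446, 0.1406]
tool_rot: [[-0.025, 0.001, -1.0], [1.0, -0.001, -0.025], [-0.001, -1.0, -0.001]]
ft_force: [-3.7, 2.3, 6.0]
grip_width: 0.0346
```

carry_out(plan=[[[0,-0.0006,0],[0,0,0],0.038],[[0,0,0],[0,0,0],0.045],[[0,0,0],[0,0,0],0.055],[[0,0,0],[0,0,0],0.06],[[0,0,0],[0,0,0],0.06],[[0,0,0],[0,0,0],0.06]])

```text
time_s: 38.35
position: [0.5698, -0.3446, 0.1398]
tool_rot: [[-0.025, -0.0, -1.0], [1.0, -0.0, -0.025], [-0.0, -1.0, 0.0]]
ft_force: [0.2, -0.1, 0.0]
grip_width: 0.06
```

```bash
python3 - <<'E'
from w import *
p,c=wrist(); save('g6',p['image'])
p=env.get_image('scene'); save('g7',p['image'][60:250,130:330],3.8)
E
```

```text
(no output)
```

View pics/g6.png

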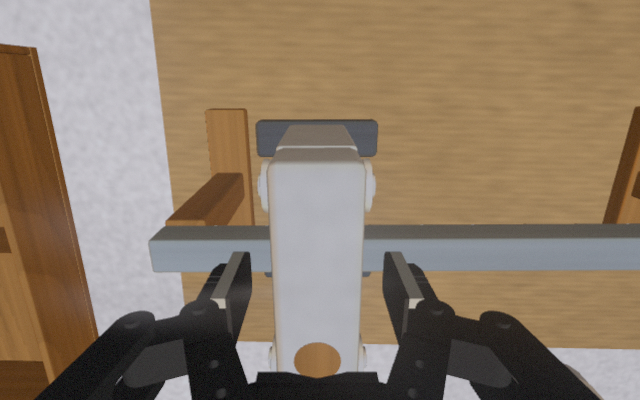

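View pics/g7.png

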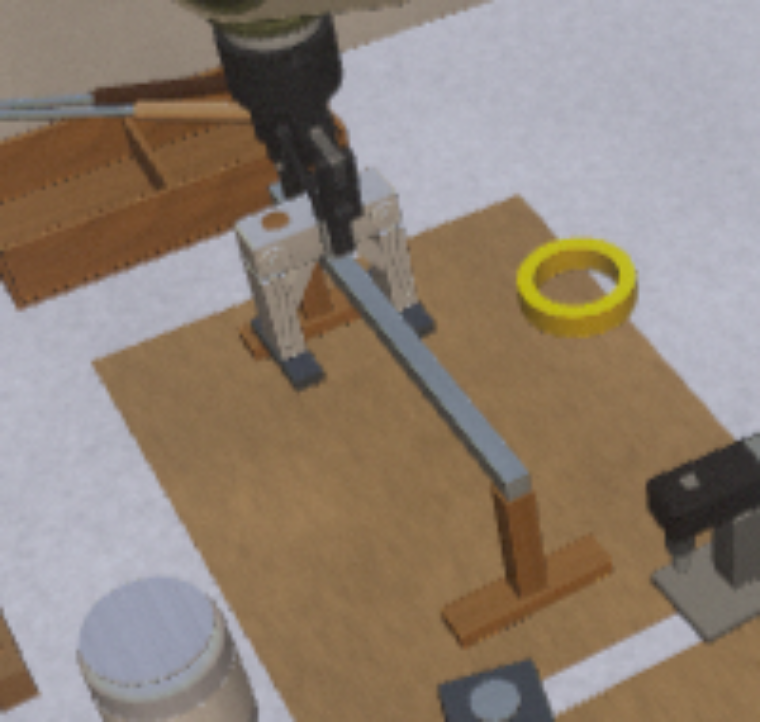

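carry_out(plan=[[[0,-0.02,0],[0,0,0],0.07],[[0,-0.04,0],[0,0,0],0.07],[[0,-0.045,0],[0,0,0],0.07],[[0.05,0,0.01],[0,3,0],0.07],[[0.06,0,0.012],[0,0,0],0.07],[[0.06,0,0.012],[0,0,0],0.07],[[0.06,0,0.012],[0,0,0],0.07],[[0.06,0,0.012],[0,0,0],0.07]])

```text
time_s: 39.45
position: [0.5165, -0.0517, 0.2451]
tool_rot: [[0.027, 0.001, -1.0], [1.0, -0.0, 0.027], [-0.0, -1.0, -0.001]]
ft_force: [1.1, 0.4, -0.7]
grip_width: 0.07
```

carry_out(plan=[[[0.06,0,0.012],[0,0,0],0.07],[[0.06,0,0.012],[0,0,0],0.07],[[0.06,0,0.012],[0,0,0],0.07],[[0.06,0,0.012],[0,0,0],0.07],[[0.06,0,0.012],[0,0,0],0.07],[[0.06,0,0.012],[0,0,0],0.07],[[0,0,0],[0,0,0],0.07],[[0,0,0],[0,0,0],0.07]])

```text
time_s: 40.45
position: [0.4549, 0.3079, 0.2448]
tool_rot: [[0.027, -0.0, -1.0], [1.0, -0.0, 0.027], [-0.0, -1.0, -0.0]]
ft_force: [-0.5, -0.1, 0.2]
grip_width: 0.0699
```

```bash
python3 look.py; python3 d.py .4345 .3755 .16 88.5
```

```text
2 none
4 2 0.134 [0.5933 0.1631] 10.2 init (0.5928, 0.163, 10.4)
3 1 0.064 [0.4344 0.3758] -1.1 init (0.4343, 0.3757, -1.9)
L_s_406
t 40.65 pos [0.4554 0.3071 0.245 ] yaw 88.33 F [-0.52 -0.06 -0.98] w 0.07
turn [ 0.01 -0.17 -0.  ] shift now [0.0677 0.0849 0.0229] shift after turn [0.0678 0.085  0.0227]
```

carry_out(plan=[[[0.04,0.02,0.013],[0,0,0],0.07],[[0.0277,0.035,0.0098],[0,0,0],0.07],[[0,0.03,0],[0,0,0],0.07],[[0,0,0],[0,0,0],0.07],[[0,0,0],[0,0,0],0.07],[[0,0,0],[0,0,0],0.07]])

```text
time_s: 41.4
position: [0.4348, 0.3764, 0.1613]
tool_rot: [[0.028, 0.002, -1.0], [1.0, 0.001, 0.028], [0.001, -1.0, -0.002]]
ft_force: [-0.7, 0.1, 0.0]
grip_width: 0.07
```

```bash
python3 d.py .4345 .3755 .081 88.6; python3 - <<'E'
from w import *
p,c=wrist(); im=p['image'].copy()
overlay(im,c,bracket_parts(3)[:1]+bracket_parts(3)[3:5],.4345,.3756,np.radians(-1.4))
save('h1',im)
E
```

```text
t 41.4 pos [0.4348 0.3764 0.1613] yaw 88.4 F [-0.74  0.06  0.03] w 0.07
turn [ 0.13 -0.2   0.08] shift now [-0.001   0.0803  0.0004] shift after turn [-0.0009  0.0803  0.0002]
```

View pics/h1.png

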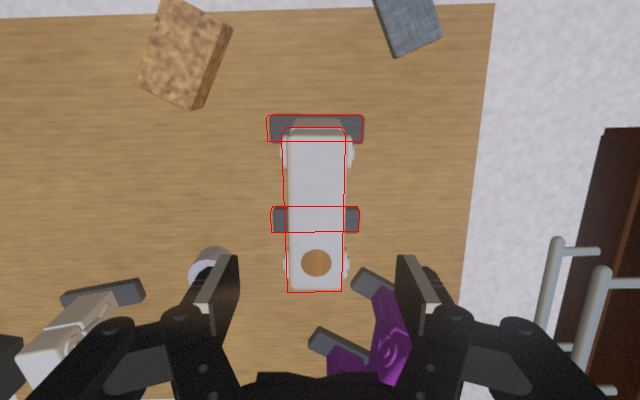

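carry_out(plan=[[[-0.0006,0.025,0.0003],[0,0,0],0.07],[[0,0.025,0],[0,0,0],0.07],[[0,0.02,0],[0,0,0],0.07],[[0,0.0103,0],[0,0,0],0.07],[[0,0,0],[0,0,0],0.07],[[0,0,0],[0,0,0],0.07]])

```text
time_s: 42.2
position: [0.4341, 0.3762, 0.0805]
tool_rot: [[0.027, 0.001, -1.0], [1.0, 0.001, 0.027], [0.001, -1.0, -0.001]]
ft_force: [-0.2, 0.5, -0.7]
grip_width: 0.07
```

carry_out(plan=[[[0,0,0],[0,0,0],0.05],[[0,0,0],[0,0,0],0.04],[[0,0,0],[0,0,0],0.025],[[0,0,0],[0,0,0],0.025],[[0,0,0],[0,0,0],0.025],[[0,0,0],[0,0,0],0.025]], force=70)

```text
time_s: 42.95
position: [0.4339, 0.3762, 0.0801]
tool_rot: [[0.027, 0.001, -1.0], [1.0, 0.001, 0.027], [0.001, -1.0, -0.001]]
ft_force: [-0.9, 0.6, 5.4]
grip_width: 0.0348
```

```bash
python3 d.py .4345 .3755 .081 88.6; python3 - <<'E'
from w import *
p,c=wrist(); im=p['image'].copy()
overlay(im,c,bracket_parts(3)[:1]+bracket_parts(3)[3:5],.4345,.3756,np.radians(-1.4))
save('h2',im)
E
```

```text
t 42.95 pos [0.4339 0.3762 0.0801] yaw 88.45 F [-0.92  0.62  5.43] w 0.0348
turn [ 0.06 -0.15  0.04] shift now [-0.0007 -0.0009 -0.0007] shift after turn [-0.0007 -0.0009 -0.0007]
```

View pics/h2.png

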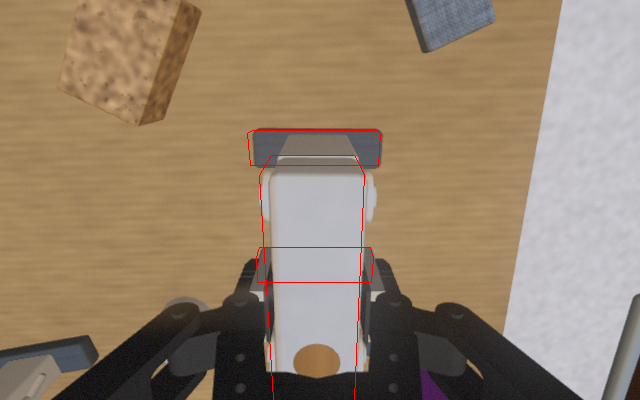

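carry_out(plan=[[[0,-0.005,0],[0,0,0],0.025],[[0,-0.02,0],[0,0,0],0.025],[[0,-0.04,0],[0,0,0],0.025],[[0,-0.045,0],[0,0,0],0.025],[[0,-0.045,0],[0,0,0],0.025],[[0,-0.04,0],[0,0,0],0.025],[[0,0,0],[0,-3,0],0.025],[[0,0,0],[0,0,0],0.025]])

```text
time_s: 44.0
position: [0.4332, 0.3756, 0.2737]
tool_rot: [[-0.025, -0.002, -1.0], [1.0, -0.001, -0.025], [-0.001, -1.0, 0.002]]
ft_force: [-0.5, -0.4, -5.9]
grip_width: 0.0348
```

```bash
python3 d.py .567 -.2437 .27 91.5
```

```text
t 44.0 pos [0.4332 0.3756 0.2737] yaw 91.42 F [-0.46 -0.45 -5.94] w 0.0348
turn [-0.12 -0.08 -0.07] shift now [-0.6225  0.0042 -0.1184] shift after turn [-0.6226  0.0037 -0.1176]
```

carry_out(plan=[[[-0.02,0,-0.004],[0,0,0],0.025],[[-0.035,0,-0.007],[0,0,0],0.025],[[-0.042,0,-0.008],[0,0,0],0.025],[[-0.042,0,-0.008],[0,0,0],0.025],[[-0.042,0,-0.008],[0,0,0],0.025],[[-0.042,0,-0.008],[0,0,0],0.025],[[-0.042,0,-0.008],[0,0,0],0.025],[[-0.042,0,-0.008],[0,0,0],0.025]])

```text
time_s: 45.0
position: [0.4999, 0.0683, 0.2739]
tool_rot: [[-0.024, -0.002, -1.0], [1.0, -0.0, -0.024], [-0.0, -1.0, 0.002]]
ft_force: [0.2, -0.4, -5.9]
grip_width: 0.0345
```

carry_out(plan=[[[-0.042,0,-0.008],[0,0,0],0.025],[[-0.042,0,-0.008],[0,0,0],0.025],[[-0.042,0,-0.008],[0,0,0],0.025],[[-0.042,0,-0.008],[0,0,0],0.025],[[-0.042,0,-0.008],[0,0,0],0.025],[[-0.042,0,-0.008],[0,0,0],0.025],[[-0.04,0,-0.007],[0,0,0],0.025],[[-0.0235,0,-0.0045],[0,0,0],0.025]])

```text
time_s: 46.0
position: [0.5668, -0.2461, 0.2732]
tool_rot: [[-0.022, -0.002, -1.0], [1.0, 0.001, -0.022], [0.001, -1.0, 0.002]]
ft_force: [0.6, 0.4, -5.7]
grip_width: 0.0349
```

carry_out(plan=[[[0,0,0],[0,0,0],0.025],[[0,0,0],[0,0,0],0.025],[[0,0,0],[0,0,0],0.025]])

```text
time_s: 46.38
position: [0.5676, -0.2427, 0.2746]
tool_rot: [[-0.026, -0.0, -1.0], [1.0, 0.0, -0.026], [0.0, -1.0, 0.0]]
ft_force: [-0.3, 0.3, -6.5]
grip_width: 0.0348
```

```bash
python3 d.py .567 -.2437 .1391 91.5; python3 - <<'E'
from w import *
p=env.get_image('scene'); save('h4',p['image'][60:250,130:330],3.8)
p,c=wrist(); im=p['image'].copy()
overlay(im,c,[box(-.009,.009,-.18,.18,.115,.135)],.567,-.2437,np.radians(1.5))
save('h3',im)
E
```

```text
t 46.38 pos [ 0.5676 -0.2427  0.2746] yaw 91.48 F [-0.27  0.31 -6.51] w 0.0348
turn [-0.01 -0.02  0.01] shift now [-0.001   0.1355  0.0005] shift after turn [-0.001   0.1355  0.0006]
```

View pics/h3.png

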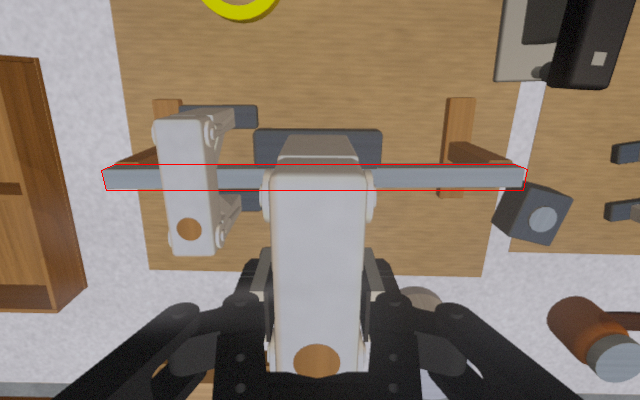

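View pics/h4.png

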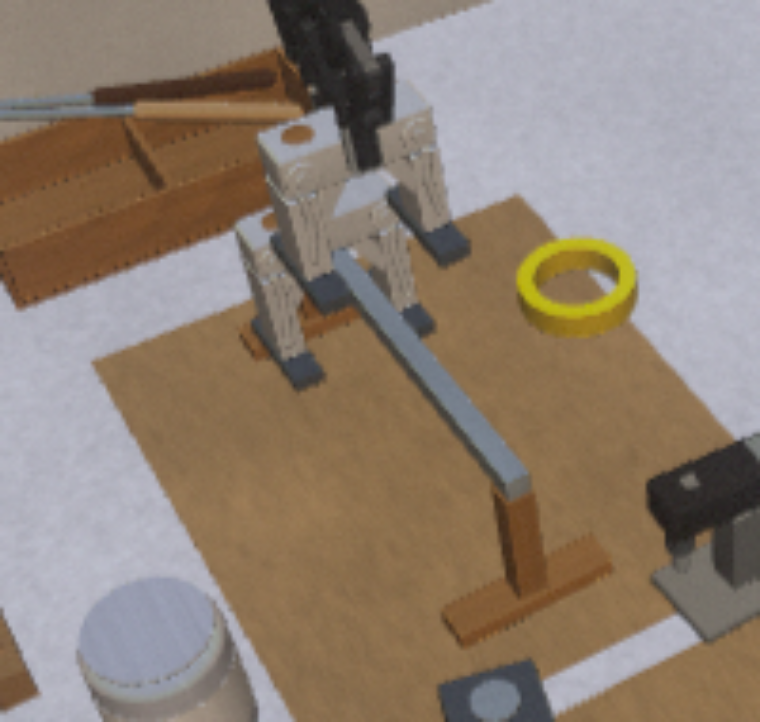

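carry_out(plan=[[[-0.001,0.02,0.0004],[0,0,0],0.025],[[0,0.03,0],[0,0,0],0.025],[[0,0.03,0],[0,0,0],0.025],[[0,0.025,0],[0,0,0],0.025],[[0,0.018,0],[0,0,0],0.025],[[0,0.007,0],[0,0,0],0.025],[[0,0.002,0],[0,0,0],0.025],[[0,0,0],[0,0,0],0.025]])

```text
time_s: 47.48
position: [0.5677, -0.2444, 0.1433]
tool_rot: [[-0.025, 0.001, -1.0], [1.0, -0.001, -0.025], [-0.001, -1.0, -0.001]]
ft_force: [0.1, -0.1, -6.0]
grip_width: 0.0353
```

carry_out(plan=[[[0,0,0],[0,0,0],0.025],[[0,0.001,0],[0,0,0],0.025],[[0,0,0],[0,0,0],0.025],[[0,0,0],[0,0,0],0.025]])

```text
time_s: 47.98
position: [0.5674, -0.2444, 0.1416]
tool_rot: [[-0.025, 0.0, -1.0], [1.0, -0.0, -0.025], [-0.0, -1.0, -0.0]]
ft_force: [-0.6, 0.6, -6.1]
grip_width: 0.0347
```

```bash
python3 d.py .567 -.2437 .1391 91.5
```

```text
t 47.98 pos [ 0.5674 -0.2444  0.1416] yaw 91.45 F [-0.63  0.61 -6.08] w 0.0347
turn [ 0.   -0.05 -0.  ] shift now [0.0007 0.0025 0.0004] shift after turn [0.0007 0.0025 0.0004]
```

carry_out(plan=[[[0,0.0012,0],[0,0,0],0.025],[[0,0.001,0],[0,0,0],0.025],[[0,0.0005,0],[0,0,0],0.025],[[0,0,0],[0,0,0],0.025],[[0,0,0],[0,0,0],0.025]])

```text
time_s: 48.6
position: [0.5674, -0.2443, 0.1392]
tool_rot: [[-0.025, 0.0, -1.0], [1.0, -0.0, -0.025], [-0.0, -1.0, -0.0]]
ft_force: [-2.4, 0.4, -0.9]
grip_width: 0.0351
```

carry_out(plan=[[[0,0.0004,0],[0,0,0],0.025],[[0,0,0],[0,0,0],0.025],[[0,0,0],[0,0,0],0.038],[[0,0,0],[0,0,0],0.045],[[0,0,0],[0,0,0],0.055],[[0,0,0],[0,0,0],0.06],[[0,0,0],[0,0,0],0.06],[[0,0,0],[0,0,0],0.06]])

```text
time_s: 49.6
position: [0.5675, -0.2444, 0.1384]
tool_rot: [[-0.025, 0.0, -1.0], [1.0, -0.0, -0.025], [-0.0, -1.0, -0.0]]
ft_force: [0.4, 0.5, 0.1]
grip_width: 0.0601
```

```bash
python3 - <<'E'
from w import *
p,c=wrist(); save('h6',p['image'])
p=env.get_image('scene'); save('h7',p['image'][60:250,130:330],3.8)
E
```

View pics/h6.png

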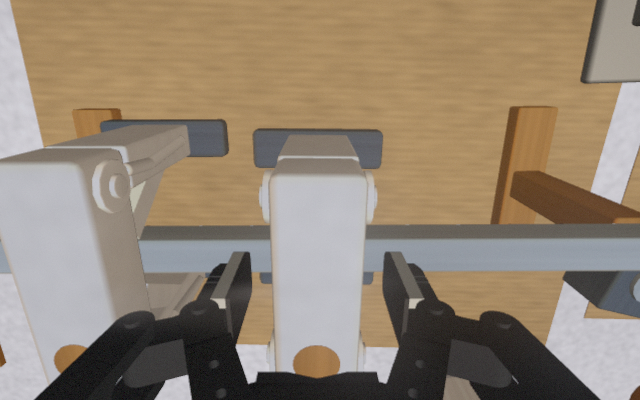

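View pics/h7.png

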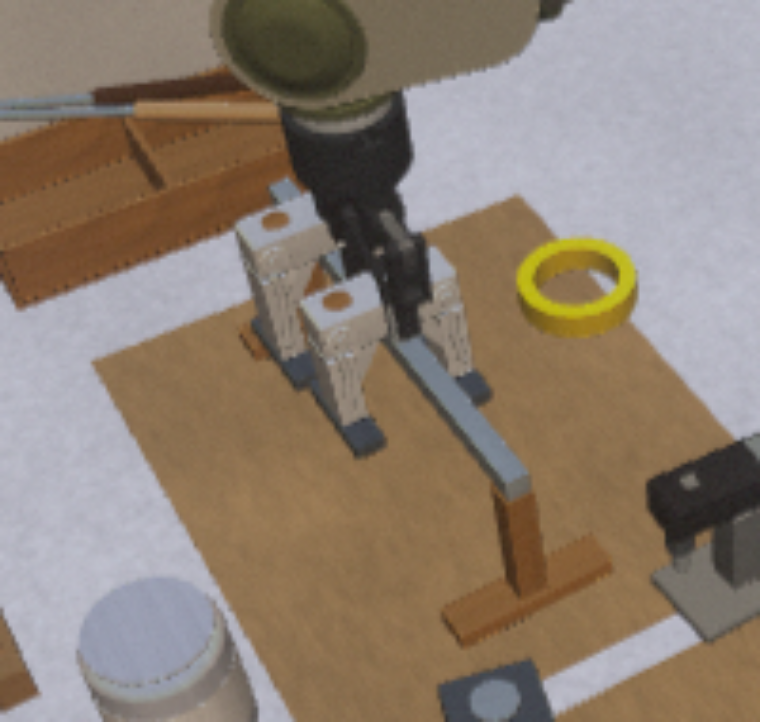

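carry_out(plan=[[[0,-0.02,0],[0,0,0],0.06],[[0,-0.04,0],[0,0,0],0.06],[[0,-0.045,0],[0,0,0],0.07],[[0.055,0,0],[0,-4.5,0],0.07],[[0.06,0,0],[0,-4.4,0],0.07],[[0.06,0,-0.012],[0,0,0],0.07],[[0.06,0,-0.012],[0,0,0],0.07],[[0.06,0,-0.012],[0,0,0],0.07]])

```text
time_s: 50.7
position: [0.5627, 0.0557, 0.2436]
tool_rot: [[-0.179, 0.0, -0.984], [0.984, -0.0, -0.179], [-0.0, -1.0, -0.0]]
ft_force: [0.7, -0.2, 0.4]
grip_width: 0.0698
```

```bash
python3 look.py; python3 d.py .593 .163 .17 100.3
```

```text
2 none
4 1 0.064 [0.5922 0.1636] 11.1 init (0.5928, 0.163, 10.4)
3 none
L_s_509
t 50.9 pos [0.5628 0.0546 0.2435] yaw 100.47 F [-0.77 -0.86  0.09] w 0.0699
turn [ 0.01  0.17 -0.02] shift now [ 0.1011  0.0735 -0.0493] shift after turn [ 0.1012  0.0735 -0.0491]
```

carry_out(plan=[[[0.05,0,-0.025],[0,0,0],0.07],[[0.051,0.03,-0.024],[0,0,0],0.07],[[0,0.03,0],[0,0,0],0.07],[[0,0.02,0],[0,0,0],0.07],[[0,0,0],[0,0,0],0.07],[[0,0,0],[0,0,0],0.07],[[0,0,0],[0,0,0],0.07]])

```text
time_s: 51.78
position: [0.5932, 0.1604, 0.1652]
tool_rot: [[-0.179, 0.002, -0.984], [0.984, 0.0, -0.179], [-0.0, -1.0, -0.002]]
ft_force: [-0.5, -0.3, -0.3]
grip_width: 0.0702
```

```bash
python3 d.py .593 .1632 .067 100.4; python3 - <<'E'
from w import *
p,c=wrist(); im=p['image'].copy()
overlay(im,c,bracket_parts(4)[:1]+bracket_parts(4)[3:5],.593,.1632,np.radians(10.4))
save('i1',im)
E
```

```text
t 51.77 pos [0.5932 0.1604 0.1652] yaw 100.3 F [-0.53 -0.31 -0.31] w 0.0702
turn [ 0.11 -0.1  -0.01] shift now [ 0.0029  0.0982 -0.0001] shift after turn [ 0.0028  0.0982 -0.0003]
```

View pics/i1.png

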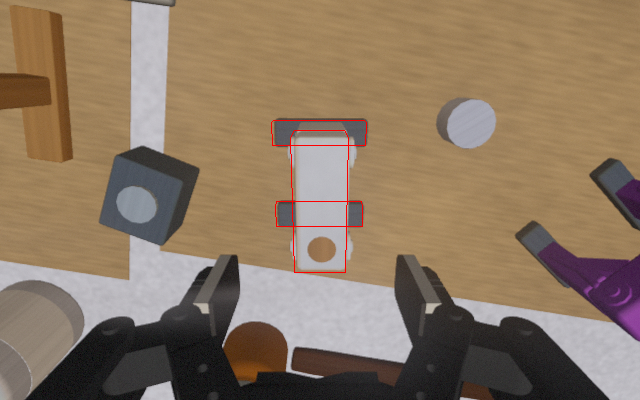

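carry_out(plan=[[[0.0028,0.03,0],[0,0,0],0.07],[[0,0.03,0],[0,0,0],0.07],[[0,0.025,0],[0,0,0],0.07],[[0,0.0132,0],[0,0,0],0.07],[[0,0,0],[0,0,0],0.07],[[0,0,0],[0,0,0],0.07]])

```text
time_s: 52.58
position: [0.5928, 0.1636, 0.067]
tool_rot: [[-0.18, 0.002, -0.984], [0.984, 0.0, -0.18], [-0.0, -1.0, -0.002]]
ft_force: [0.3, -0.3, -0.1]
grip_width: 0.0699
```

carry_out(plan=[[[0,0,0],[0,0,0],0.05],[[0,0,0],[0,0,0],0.04],[[0,0,0],[0,0,0],0.025],[[0,0,0],[0,0,0],0.025],[[0,0,0],[0,0,0],0.025],[[0,0,0],[0,0,0],0.025]], force=70)

```text
time_s: 53.32
position: [0.5925, 0.1634, 0.0665]
tool_rot: [[-0.18, 0.001, -0.984], [0.984, -0.0, -0.18], [-0.0, -1.0, -0.001]]
ft_force: [-0.3, -2.2, 5.6]
grip_width: 0.0347
```

```bash
python3 d.py .593 .1632 .067 100.4; python3 - <<'E'
from w import *
p,c=wrist(); im=p['image'].copy()
overlay(im,c,bracket_parts(4)[:1]+bracket_parts(4)[3:5],.593,.1632,np.radians(10.4))
save('i2',im)
E
```

```text
t 53.33 pos [0.5925 0.1634 0.0665] yaw 100.34 F [-0.29 -2.2   5.57] w 0.0347
turn [ 0.06 -0.06 -0.02] shift now [-0.0003 -0.0005 -0.0005] shift after turn [-0.0003 -0.0005 -0.0005]
```

View pics/i2.png

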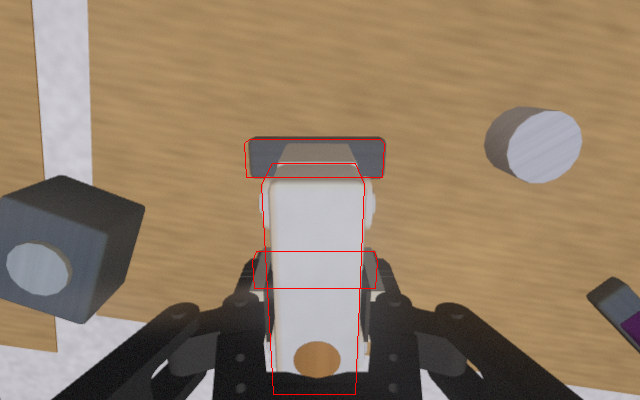

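carry_out(plan=[[[0,-0.005,0],[0,0,0],0.025],[[0,-0.02,0],[0,0,0],0.025],[[0,-0.04,0],[0,0,0],0.025],[[0,-0.045,0],[0,0,0],0.025],[[0,-0.045,0],[0,0,0],0.025],[[0,-0.035,0],[0,0,0],0.025],[[0,0,0],[0,8.8,0],0.025],[[0,0,0],[0,0,0],0.025]])

```text
time_s: 54.38
position: [0.5917, 0.1637, 0.255]
tool_rot: [[-0.028, -0.002, -1.0], [1.0, 0.0, -0.028], [0.0, -1.0, 0.002]]
ft_force: [-0.0, 0.4, -6.1]
grip_width: 0.0348
```

```bash
python3 d.py .5644 -.1437 .256 91.5
```

```text
t 54.38 pos [0.5917 0.1637 0.255 ] yaw 91.63 F [-0.01  0.42 -6.1 ] w 0.0348
turn [-0.12  0.13  0.  ] shift now [-0.3065 -0.0009  0.036 ] shift after turn [-0.3066 -0.001   0.0353]
```

carry_out(plan=[[[-0.025,0,0.004],[0,0,0],0.025],[[-0.04,0,0.005],[0,0,0],0.025],[[-0.045,0,0.005],[0,0,0],0.025],[[-0.045,0,0.005],[0,0,0],0.025],[[-0.045,0,0.005],[0,0,0],0.025],[[-0.045,0,0.005],[0,0,0],0.025],[[-0.04,0,0.004],[0,0,0],0.025],[[-0.0215,0,0.003],[0,0,0],0.025]])

```text
time_s: 55.38
position: [0.5639, -0.1454, 0.2547]
tool_rot: [[-0.028, -0.002, -1.0], [1.0, 0.001, -0.028], [0.001, -1.0, 0.002]]
ft_force: [-0.1, 0.5, -5.6]
grip_width: 0.0348
```

carry_out(plan=[[[0,0,0],[0,0,0],0.025],[[0,0,0],[0,0,0],0.025],[[0,0,0],[0,0,0],0.025]])

```text
time_s: 55.75
position: [0.5646, -0.1426, 0.2558]
tool_rot: [[-0.029, -0.0, -1.0], [1.0, 0.0, -0.029], [0.0, -1.0, 0.0]]
ft_force: [0.5, -0.3, -5.2]
grip_width: 0.0348
```

```bash
python3 d.py .5644 -.1437 .1395 91.5; python3 - <<'E'
from w import *
p,c=wrist(); im=p['image'].copy()
overlay(im,c,[box(-.009,.009,-.18,.18,.115,.135)],.567,-.2437,np.radians(1.5))
save('i3',im)
E
```

```text
t 55.75 pos [ 0.5646 -0.1426  0.2558] yaw 91.66 F [ 0.53 -0.26 -5.22] w 0.0348
turn [-0.01  0.16  0.02] shift now [-0.0012  0.1163  0.0002] shift after turn [-0.0011  0.1163  0.0002]
```

View pics/i3.png

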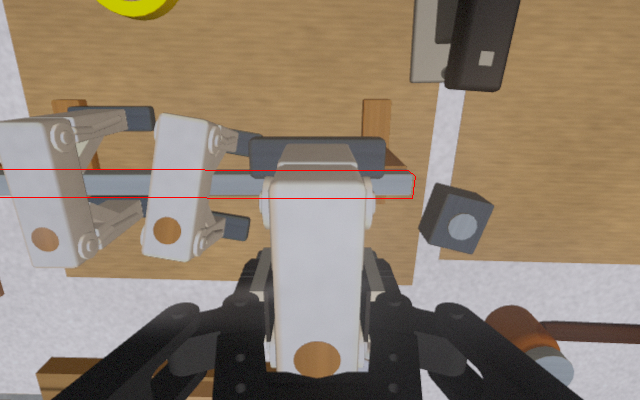

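```bash
python3 - <<'E'
from w import *
p=env.get_image('scene'); save('j1',p['image'][60:250,130:330],3.8)
p=env.get_image('top'); save('j2',p['image'][130:230,340:490],5)
E
```

```text
(no output)
```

View pics/j1.png

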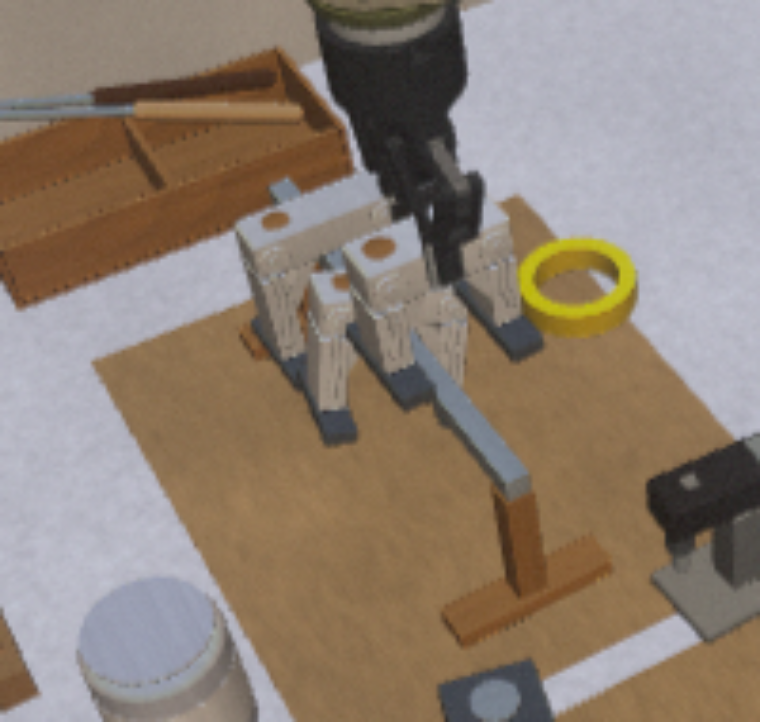

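View pics/j2.png

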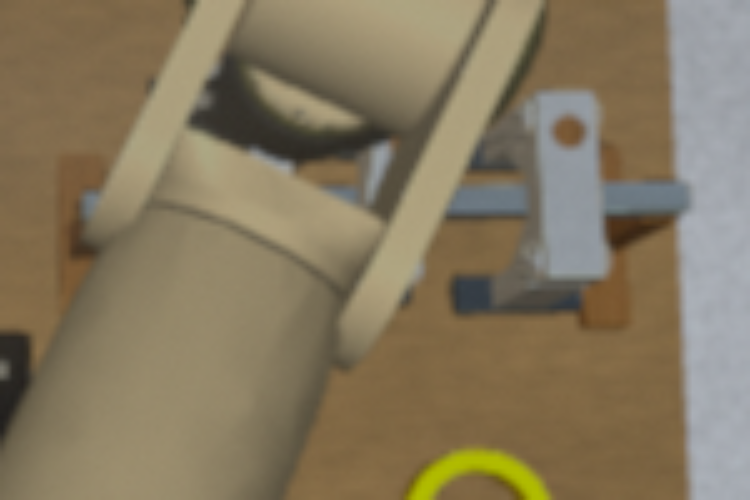

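carry_out(plan=[[[-0.001,0.02,0],[0,0,0],0.025],[[0,0.025,0],[0,0,0],0.025],[[0,0.025,0],[0,0,0],0.025],[[0,0.02,0],[0,0,0],0.025],[[0,0.013,0],[0,0,0],0.025],[[0,0.007,0],[0,0,0],0.025],[[0,0.003,0],[0,0,0],0.025],[[0,0,0],[0,0,0],0.025]])

```text
time_s: 56.9
position: [0.5647, -0.1448, 0.1432]
tool_rot: [[-0.027, 0.001, -1.0], [1.0, -0.0, -0.027], [-0.0, -1.0, -0.001]]
ft_force: [0.4, 0.3, -5.0]
grip_width: 0.0347
```

carry_out(plan=[[[0,0,0],[0,0,0],0.025],[[0,0.001,0],[0,0,0],0.025],[[0,0.001,0],[0,0,0],0.025],[[0,0,0],[0,0,0],0.025],[[0,0,0],[0,0,0],0.025]])

```text
time_s: 57.52
position: [0.5645, -0.1448, 0.1409]
tool_rot: [[-0.027, 0.0, -1.0], [1.0, 0.0, -0.027], [0.0, -1.0, -0.0]]
ft_force: [-0.3, 0.4, -4.9]
grip_width: 0.0349
```

```bash
python3 d.py .5644 -.1437 .1395 91.5
```

```text
t 57.52 pos [ 0.5645 -0.1448  0.1409] yaw 91.54 F [-0.28  0.38 -4.94] w 0.0349
turn [0.   0.04 0.  ] shift now [0.0011 0.0014 0.0001] shift after turn [0.0011 0.0014 0.0001]
```

carry_out(plan=[[[0,0.001,0],[0,0,0],0.025],[[0,0.0006,0],[0,0,0],0.025],[[0,0,0],[0,0,0],0.025],[[0,0,0],[0,0,0],0.025]])

```text
time_s: 58.02
position: [0.5645, -0.1448, 0.1395]
tool_rot: [[-0.027, 0.0, -1.0], [1.0, -0.0, -0.027], [-0.0, -1.0, -0.0]]
ft_force: [-0.9, 0.4, -1.3]
grip_width: 0.0352
```

carry_out(plan=[[[0,0.0004,0],[0,0,0],0.025],[[0,0,0],[0,0,0],0.025],[[0,0,0],[0,0,0],0.038],[[0,0,0],[0,0,0],0.045],[[0,0,0],[0,0,0],0.055],[[0,0,0],[0,0,0],0.06],[[0,0,0],[0,0,0],0.06],[[0,0,0],[0,0,0],0.06]])

```text
time_s: 59.02
position: [0.5645, -0.1448, 0.1388]
tool_rot: [[-0.027, 0.0, -1.0], [1.0, -0.0, -0.027], [-0.0, -1.0, -0.0]]
ft_force: [0.0, -0.5, -0.1]
grip_width: 0.06
```

carry_out(plan=[[[0,-0.02,0],[0,0,0],0.06],[[0,-0.04,0],[0,0,0],0.06],[[0,-0.03,0],[0,0,0],0.06],[[0,0,0.03],[0,0,0],0.06],[[0,0,0.03],[0,0,0],0.06],[[0,0,0],[0,0,0],0.06],[[0,0,0],[0,0,0],0.06]])

```text
time_s: 59.9
position: [0.505, -0.1465, 0.229]
tool_rot: [[-0.027, 0.001, -1.0], [1.0, -0.0, -0.027], [-0.0, -1.0, -0.001]]
ft_force: [-0.5, 0.5, 0.6]
grip_width: 0.0598
```

```bash
python3 - <<'E'
from w import *
p,c=wrist(); im=p['image'].copy(); save('k0',im)
p=env.get_image('scene'); save('k1',p['image'][60:250,130:330],3.8)
E
python3 d.py .5 -.24 .23 91.5
```

```text
t 60.0 pos [ 0.5052 -0.1464  0.2287] yaw 91.56 F [ 0.13 -0.79 -0.17] w 0.0603
turn [ 0.01  0.06 -0.  ] shift now [-0.0934 -0.0013  0.0077] shift after turn [-0.0934 -0.0013  0.0076]
```

View pics/k0.png

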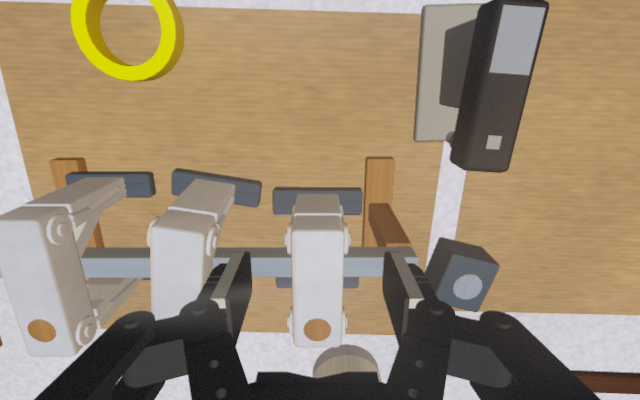

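View pics/k1.png

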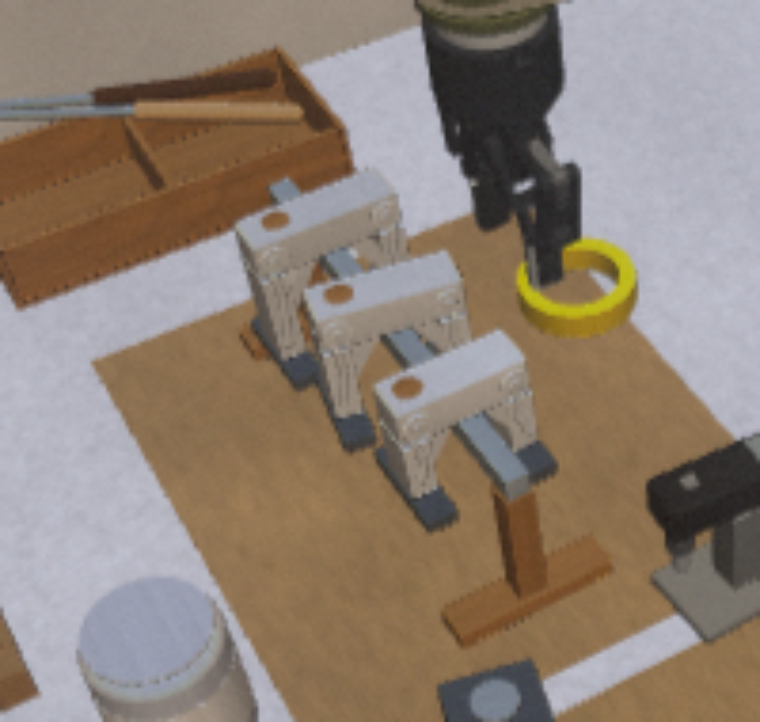

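carry_out(plan=[[[0,-0.03,0.04],[0,0,0],0.06],[[0.05,-0.02,0.02],[0,0,0],0.06],[[0.06,0,0.0],[0,0,0],0.06],[[0.06,0,0],[0,0,0],0.06],[[0.06,0,0],[0,0,0],0.06],[[0.06,0,0],[0,0,0],0.06],[[0.06,0,0],[0,0,0],0.06],[[0,0,0],[0,0,0],0.06]])

```text
time_s: 61.0
position: [0.4347, 0.2055, 0.2785]
tool_rot: [[-0.033, -0.001, -0.999], [0.999, 0.0, -0.033], [0.0, -1.0, 0.0]]
ft_force: [0.3, 0.1, 0.3]
grip_width: 0.0604
```

```bash
python3 - <<'E'
from w import *
q=env.get_image('scene'); cs=cam(q); save('m0',q['image'])
p=env.get_image('top'); ct=cam(p); im=p['image']; save('m1',im[130:230,340:490],5)
O={'s':env.outline_of('bracket1',q),'t':env.outline_of('bracket1',p)}
d=np.array([-.026,1]);
for k,ry in((2,-.1),(3,-.01),(4,.1)):
    c0=np.array([.567,-.2437])+d*ry; z=.135-DIM[k][1]+.032; vs=[]
    for n,c in(('s',cs),('t',ct)):
        u=proj(c,[*c0,z+.06])[0]; L=[r for r in O[n]]
        r=min(L,key=lambda r:np.hypot(r['pixel'][1]-u[0],r['pixel'][0]-u[1])); dd=np.hypot(r['pixel'][1]-u[0],r['pixel'][0]-u[1])
        print(k,n,round(dd,1),r['conf'],r['mask'].sum())
        if dd<15: vs.append((c,r['mask'].astype(np.float32)))
    for w in ([vs] + [[v] for v in vs]):
        if w: e,v=fit(bracket_parts(k),w,c0[0],c0[1],z=z,angs=[-15,-8,0,8,15]); print('  ',round(e,3),v[:2].round(4),round(np.degrees(v[2]),1),'rail y',round((v[:2]-[.567,-.2437])@d,4))
E
```

```text
2 s 12.1 0.89 1153
2 t 3.7 0.91 950
   0.195 [ 0.5703 -0.3461] 0.6 rail y -0.1025
   0.301 [ 0.5708 -0.3445] -1.3 rail y -0.1009
   0.079 [ 0.57   -0.3461] 1.0 rail y -0.1025
3 s 4.3 0.79 1148
3 t 2.1 0.62 869
   0.18 [ 0.5663 -0.246 ] -9.8 rail y -0.0023
   0.236 [ 0.5653 -0.2444] -8.6 rail y -0.0006
   0.107 [ 0.5675 -0.2466] -9.9 rail y -0.0029
4 s 1.5 0.58 1291
4 t 3.2 0.9 684
   0.115 [ 0.5641 -0.1452] 0.7 rail y 0.0986
   0.11 [ 0.5641 -0.1449] 1.6 rail y 0.0989
   0.11 [ 0.5644 -0.1459] -0.3 rail y 0.0978
```

View pics/m1.png

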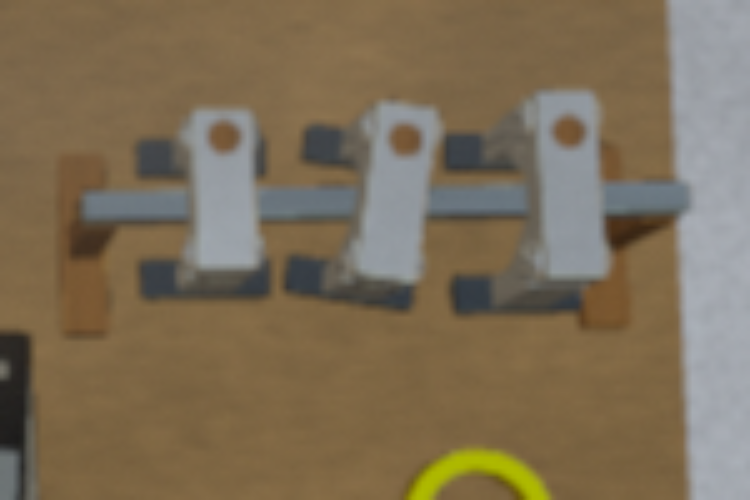

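View pics/m0.png

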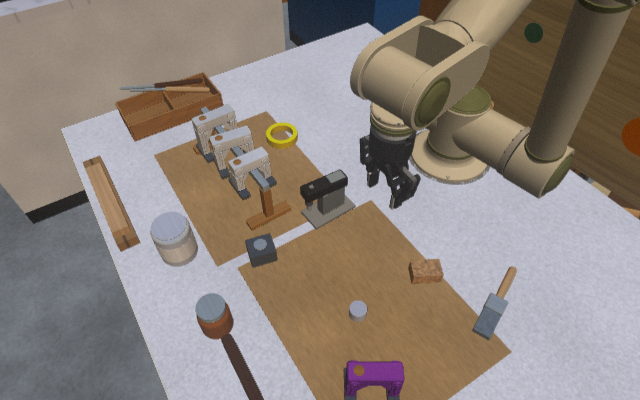

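carry_out(plan=[[[-0.06,0,0],[0,0,0],0.065],[[-0.06,0,-0.01],[0,0,0],0.065],[[-0.06,0,-0.02],[0,0,0],0.065],[[-0.06,0,-0.02],[0,0,0],0.065],[[-0.06,0,-0.02],[0,0,0],0.065],[[-0.06,0,-0.02],[0,0,0],0.065],[[-0.05,0,-0.02],[0,5.8,0],0.065],[[-0.03,0,-0.01],[0,5.8,0],0.065]])

```text
time_s: 62.2
position: [0.5625, -0.2371, 0.2782]
tool_rot: [[0.182, -0.001, -0.983], [0.983, 0.0, 0.182], [0.0, -1.0, 0.001]]
ft_force: [0.3, 0.6, -0.0]
grip_width: 0.0652
```

carry_out(plan=[[[0,0,0],[0,0,0],0.065],[[0,0,0],[0,0,0],0.065]])

```text
time_s: 62.45
position: [0.5622, -0.2331, 0.279]
tool_rot: [[0.175, -0.0, -0.985], [0.985, 0.0, 0.175], [0.0, -1.0, 0.0]]
ft_force: [0.6, 0.3, -0.2]
grip_width: 0.0654
```

```bash
python3 d.py .567 -.2455 .21 80.2
```

```text
t 62.45 pos [ 0.5622 -0.2331  0.279 ] yaw 79.94 F [ 0.59  0.3  -0.19] w 0.0654
turn [-0.01 -0.26  0.01] shift now [-0.0114  0.069  -0.0069] shift after turn [-0.0114  0.069  -0.0068]
```

carry_out(plan=[[[-0.0114,0.03,-0.0068],[0,0,0],0.065],[[0,0.04,0],[0,0,0],0.065],[[0,0,0],[0,0,0],0.065],[[0,0,0],[0,0,0],0.065],[[0,0,0],[0,0,0],0.065]])

```text
time_s: 63.08
position: [0.568, -0.2453, 0.2109]
tool_rot: [[0.174, 0.003, -0.985], [0.985, -0.002, 0.174], [-0.001, -1.0, -0.003]]
ft_force: [0.6, -0.6, 1.1]
grip_width: 0.0651
```

```bash
python3 d.py .567 -.2455 .1391 80.2;python3 - <<'E'
from w import *
p,c=wrist(); im=p['image'].copy()
overlay(im,c,bracket_parts(3)[:1]+bracket_parts(3)[3:5],.567,-.2455,np.radians(-9.8),z=.059)
save('n1',im)
E
```

```text
t 63.08 pos [ 0.568  -0.2453  0.2109] yaw 79.98 F [ 0.64 -0.6   1.05] w 0.0651
turn [ 0.18 -0.22 -0.08] shift now [-0.0003  0.0718  0.0012] shift after turn [-0.0003  0.0718  0.001 ]
```

View pics/n1.png

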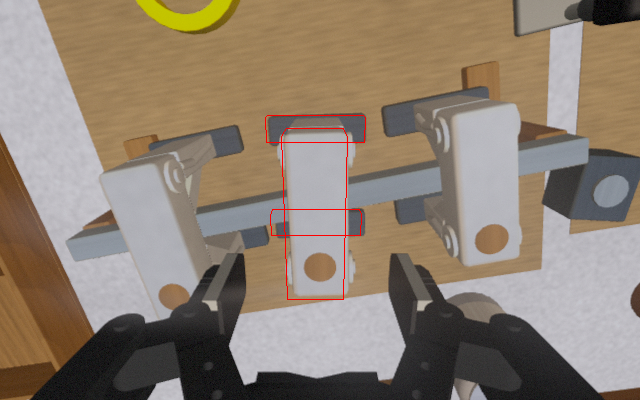

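carry_out(plan=[[[0.0008,0.02,0.0008],[0,0,0],0.065],[[0,0.025,0],[0,0,0],0.065],[[0,0.015,0],[0,0,0],0.065],[[0,0.0105,0],[0,0,0],0.065],[[0,0,0],[0,0,0],0.065],[[0,0,0],[0,0,0],0.065]])

```text
time_s: 63.88
position: [0.5672, -0.2446, 0.1392]
tool_rot: [[0.175, 0.001, -0.985], [0.985, -0.001, 0.175], [-0.001, -1.0, -0.001]]
ft_force: [-0.5, 0.5, -0.2]
grip_width: 0.0648
```

carry_out(plan=[[[0,0,0],[0,0,0],0.05],[[0,0,0],[0,0,0],0.042],[[0,0,0],[0,0,0],0.036],[[0,0,0],[0,0,0],0.025],[[0,0,0],[0,0,0],0.025],[[0,0,0],[0,0,0],0.025],[[0,0,0],[0,0,0],0.025]], force=60)

```text
time_s: 64.75
position: [0.567, -0.2443, 0.1389]
tool_rot: [[0.174, 0.001, -0.985], [0.985, -0.0, 0.174], [-0.0, -1.0, -0.001]]
ft_force: [-0.9, 2.2, 5.5]
grip_width: 0.0357
```

```bash
python3 d.py .567 -.2445 .1491 91.5
```

```text
t 64.75 pos [ 0.567  -0.2443  0.1389] yaw 79.95 F [-0.86  2.2   5.46] w 0.0357
turn [ 4.000e-02 -1.155e+01 -1.000e-02] shift now [-0.0002 -0.0102 -0.    ] shift after turn [-0.0002 -0.0102  0.    ]
```

carry_out(plan=[[[0,-0.004,0],[0,0,0],0.025],[[0,-0.008,0],[0,0,0],0.025],[[0,0,0],[0,-4,0],0.025],[[0,0,0],[0,-4,0],0.025],[[0,0,0],[0,-3.55,0],0.025],[[0,0,0],[0,0,0],0.025],[[0,0,0],[0,0,0],0.025],[[0,0,0],[0,0,0],0.025]])

```text
time_s: 65.75
position: [0.5668, -0.2444, 0.1503]
tool_rot: [[-0.025, -0.0, -1.0], [1.0, 0.0, -0.025], [0.0, -1.0, 0.0]]
ft_force: [0.5, -0.2, -5.9]
grip_width: 0.0351
```

```bash
python3 d.py .567 -.2440 .1389 91.5;python3 - <<'E'
from w import *
p,c=wrist(); save('n2',p['image'])
E
```

```text
t 65.75 pos [ 0.5668 -0.2444  0.1503] yaw 91.46 F [ 0.54 -0.21 -5.93] w 0.0351
turn [-0.01 -0.04  0.  ] shift now [ 0.0004  0.0114 -0.0002] shift after turn [ 0.0004  0.0114 -0.0002]
```

View pics/n2.png

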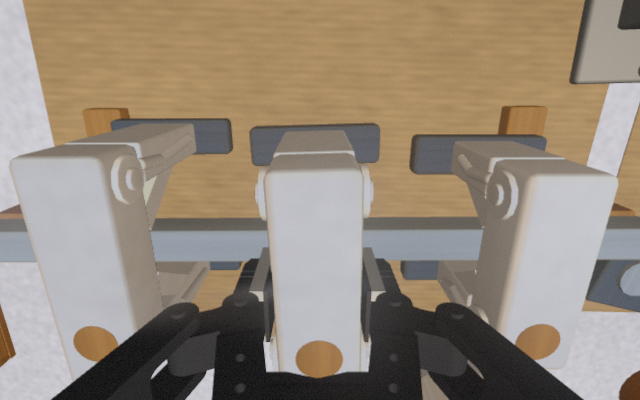

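carry_out(plan=[[[0,0.005,0],[0,0,0],0.025],[[0,0.003,0],[0,0,0],0.025],[[0,0.0015,0],[0,0,0],0.025],[[0,0,0],[0,0,0],0.025],[[0,0,0],[0,0,0],0.025],[[0,0.0008,0],[0,0,0],0.025],[[0,0,0],[0,0,0],0.025],[[0,0,0],[0,0,0],0.025]])

```text
time_s: 66.8
position: [0.5669, -0.2444, 0.1401]
tool_rot: [[-0.026, -0.0, -1.0], [1.0, 0.0, -0.026], [0.0, -1.0, 0.0]]
ft_force: [0.5, 0.4, -5.2]
grip_width: 0.0354
```

carry_out(plan=[[[0,0.0006,0],[0,0,0],0.025],[[0,0,0],[0,0,0],0.025],[[0,0,0],[0,0,0],0.025]])

```text
time_s: 67.18
position: [0.5669, -0.2443, 0.1395]
tool_rot: [[-0.026, 0.0, -1.0], [1.0, 0.0, -0.026], [0.0, -1.0, -0.0]]
ft_force: [0.3, -0.4, -4.9]
grip_width: 0.0354
```

carry_out(plan=[[[0,0.0006,0],[0,0,0],0.025],[[0,0,0],[0,0,0],0.025],[[0,0.0005,0],[0,0,0],0.025],[[0,0,0],[0,0,0],0.025],[[0,0,0],[0,0,0],0.025]])

```text
time_s: 67.8
position: [0.5669, -0.2444, 0.139]
tool_rot: [[-0.026, 0.001, -1.0], [1.0, -0.0, -0.026], [-0.0, -1.0, -0.001]]
ft_force: [-3.0, 1.3, 3.8]
grip_width: 0.0355
```

Seated (force reversed). Release slowly, then lift.

carry_out(plan=[[[0,0,0],[0,0,0],0.036],[[0,0,0],[0,0,0],0.038],[[0,0,0],[0,0,0],0.042],[[0,0,0],[0,0,0],0.048],[[0,0,0],[0,0,0],0.056],[[0,0,0],[0,0,0],0.06],[[0,0,0],[0,0,0],0.06]])

```text
time_s: 68.68
position: [0.5669, -0.2443, 0.1383]
tool_rot: [[-0.026, -0.0, -1.0], [1.0, 0.0, -0.026], [0.0, -1.0, 0.0]]
ft_force: [0.4, 0.3, -0.9]
grip_width: 0.06
```

```bash
python3 - <<'E'
from w import *
p,c=wrist(); save('n3',p['image'])
E
```

```text
(no output)
```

View pics/n3.png

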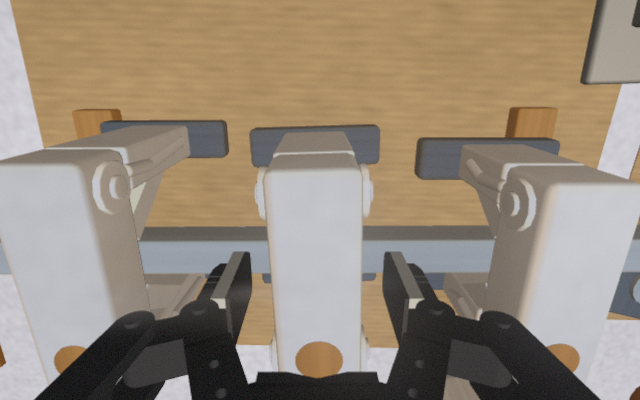

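carry_out(plan=[[[0,-0.015,0],[0,0,0],0.06],[[0,-0.03,0],[0,0,0],0.06],[[0,-0.05,0],[0,0,0],0.06],[[0,-0.05,0],[0,0,0],0.06],[[0.06,0,0.01],[0,0,0],0.06],[[0.06,0,0.02],[0,0,0],0.06],[[0.06,0,0.02],[0,0,0],0.06],[[0.06,0,0.02],[0,0,0],0.06]])

```text
time_s: 69.72
position: [0.4905, -0.0067, 0.2846]
tool_rot: [[-0.026, 0.002, -1.0], [1.0, -0.0, -0.026], [-0.0, -1.0, -0.002]]
ft_force: [1.3, -0.1, 1.7]
grip_width: 0.0598
```

carry_out(plan=[[[0.06,0,0.02],[0,0,0],0.06],[[0.06,0,0.02],[0,0,0],0.06],[[0.06,0,0.02],[0,0,0],0.06],[[0,0,0],[0,0,0],0.06]])

```text
time_s: 70.22
position: [0.4258, 0.171, 0.2848]
tool_rot: [[-0.032, 0.002, -0.999], [0.999, 0.001, -0.032], [0.001, -1.0, -0.002]]
ft_force: [-0.0, 0.1, -0.3]
grip_width: 0.0601
```

```bash
cat > chk.py <<'E'
from w import *
q=env.get_image('scene'); cs=cam(q); save('o0',q['image'])
p=env.get_image('top'); ct=cam(p); save('o1',p['image'])
O={'s':env.outline_of('bracket1',q),'t':env.outline_of('bracket1',p)}
d=np.array([-.026,1])
for k,ry in((2,-.1),(3,-.0),(4,.1)):
    c0=np.array([.567,-.2437])+d*ry; z=.135-DIM[k][1]+.032
    u=proj(ct,[*c0,z+.06])[0]; r=min(O['t'],key=lambda r:np.hypot(r['pixel'][1]-u[0],r['pixel'][0]-u[1]))
    e,v=fit(bracket_parts(k),[(ct,r['mask'].astype(np.float32))],c0[0],c0[1],z=z,angs=[-15,-8,0,8,15]); print(k,round(e,3),v[:2].round(4),round(np.degrees(v[2]),1),'rail y',round((v[:2]-[.567,-.2437])@d,4))
import pickle
o=pickle.load(open('o.pkl','rb'))
for n,a in(('scene',q),('top',p)):
    df=np.abs(o[n][0]['image'].astype(int)-a['image']).max(2)>60; save('diff_'+n,np.repeat((df*255).astype(np.uint8)[:,:,None],3,2))
print(env.observe()['time_s'])
E
python3 chk.py
```

```text
2 0.103 [ 0.5696 -0.3454] 1.7 rail y -0.1018
3 0.065 [ 0.5657 -0.2462] 1.9 rail y -0.0024
4 0.058 [ 0.5645 -0.1467] 0.5 rail y 0.097
70.425
```

View pics/o0.png

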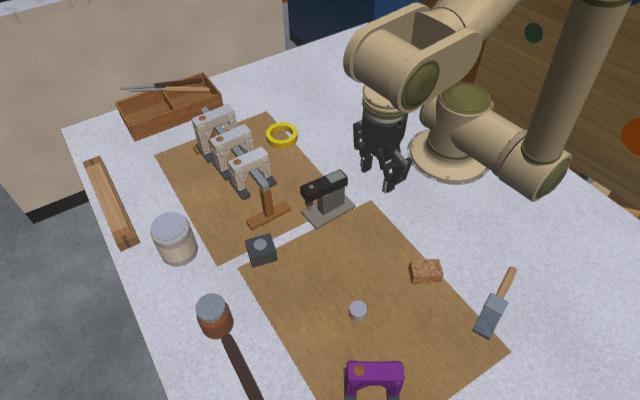

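View pics/o1.png

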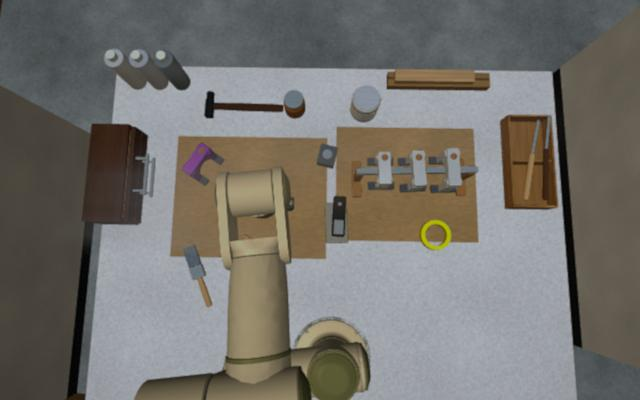

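View pics/diff_top.png

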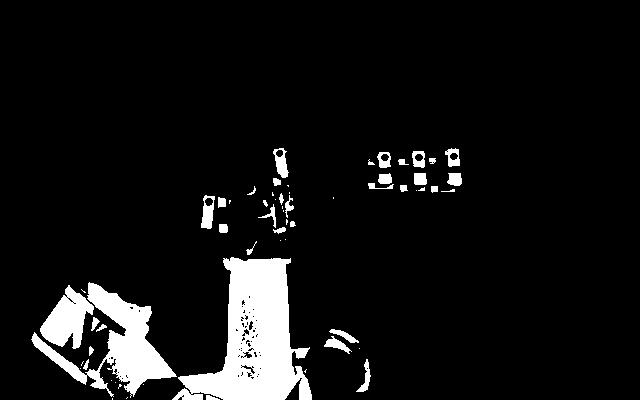

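carry_out(plan=[[[0,0,0],[0,0,0],0.06],[[0,0,0],[0,0,0],0.06],[[0,0,0],[0,0,0],0.06],[[0,0,0],[0,0,0],0.06],[[0,0,0],[0,0,0],0.06],[[0,0,0],[0,0,0],0.06],[[0,0,0],[0,0,0],0.06],[[0,0,0],[0,0,0],0.06]])

```text
time_s: 71.42
position: [0.4275, 0.1679, 0.2834]
tool_rot: [[-0.026, 0.0, -1.0], [1.0, -0.0, -0.026], [-0.0, -1.0, -0.0]]
ft_force: [0.2, -0.6, -0.4]
grip_width: 0.06
```

```bash
python3 chk.py; python3 -c "
from rig import env
print(env.close_job())"
```

```text
2 0.089 [ 0.57   -0.3455] 1.2 rail y -0.1019
3 0.072 [ 0.5656 -0.2464] 3.3 rail y -0.0027
4 0.093 [ 0.564  -0.1461] 0.2 rail y 0.0976
71.625
the job is handed in; nothing more can be done
None
```

The job is done and was handed in at about 71.6 s of the 210 s allowed; no verdict was reported. Only brackets 2, 3 and 4 were on the bench.

- **Gauging:** I zeroed the gauge on the pad, then held the foot on the discs of brackets 2, 3 and 4 in that order for at least a second each. I then checked the zero on the pad again. Force and height readings put the foot push at about 3.5 to 4.8 mm each time. One force reading at the first zero touch suggested 5.0 mm, where the height gave 4.2 mm, so I raised the gauge slightly and held it again.
- **Rest:** The gauge is back on its rest. A before-and-after comparison of the top camera pictures shows no change there.
- **Hanging:** All three brackets hang astride the bar about 100 mm apart. After I released bracket 3 it turned about 11° on the bar on its own, probably the knock the task warned of. I gripped it again, straightened it and re-seated it.
- **Last checks:** Two looks about 1 s apart put all three brackets at the same place within about 1 mm. The fitted turn was within about 2° of the bar, though the second fit of bracket 3 read 3.3° against 1.9° the first time, which I take as fit noise. The purple look-alike and every other thing in view were unmoved. The sanding block and wax tin were hidden by the arm from above, but the scene picture shows them in place.

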